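# Pack the smear kit into its tray

### The job

Pack the smear kit for the microscope: put the slide box, the small square cover glass box, the small oil dropper bottle and the large stain bottle with the long slim spout into the steel tray, each upright and fully down in the recess that is made for it. The oblong cover glass box and the squeeze bottle with the short cone nozzle do not belong to the kit: leave them alone where they are.

Things in the scene. Friction and masses are not known exactly. Their poses are not given: they have to be found in the camera images.
- slide_box: box of microscope slides, white lid over a teal lower part, closed, 87 x 34 x 26 mm, about 60 g. Origin at the centre of its underside, x along the 87 mm, z up. Grip across the 34 mm.
- cover_slips: small nearly square box of cover glasses, white with a blue lid, 31 x 32 x 18 mm, about 30 g. Origin at the centre of its underside, z up, sides along x and y.
- oil_bottle: small clear round dropper bottle of immersion oil with a black dropper cap, 25 mm diameter, 80 mm tall with its cap; the straight body to grip is the lowest 45 mm; about 35 g. Origin at the centre of its underside, z up.
- stain_bottle: large round dropper bottle of blue stain with a long slim spout, 48 mm diameter, 144 mm tall with its spout; the body to grip is the lowest 90 mm; about 90 g. Origin at the centre of its underside, z up.
- squeeze_bottle: look-alike of the stain bottle that is not in the kit: yellow squeeze bottle with a short black cone nozzle, 46 mm diameter, 141 mm tall. Origin at the centre of its underside, z up.
- long_cover_box: look-alike of the cover glass box that is not in the kit: oblong box for long cover glasses, white with a blue lid, 60 x 33 x 18 mm. Origin at the centre of its underside, x along the 60 mm, z up.
- insert_slides: insert for the slide box. Fixed grey plastic block 115 x 80 x 15 mm, one of four side by side in a shallow steel tray (rim 18 mm above the bench); its bay differs each time. Origin at the centre of its underside, 3 mm above the bench; x along the 115 mm, z up. Oblong recess at its centre, 103 x 50 mm, the 103 mm along x, 11 mm deep (its floor is 4 mm above the origin).
- insert_cover: insert for the small cover glass box. Fixed grey plastic block 115 x 80 x 15 mm, one of four side by side in a shallow steel tray (rim 18 mm above the bench); its bay differs each time. Origin at the centre of its underside, 3 mm above the bench; x along the 115 mm, z up. Square recess at its centre, 47 x 47 mm, sides along x and y, 7 mm deep (its floor is 8 mm above the origin).
- insert_oil: insert for the small oil bottle. Fixed grey plastic block 115 x 80 x 15 mm, one of four side by side in a shallow steel tray (rim 18 mm above the bench); its bay differs each time. Origin at the centre of its underside, 3 mm above the bench; x along the 115 mm, z up. Round recess at its centre, 41 mm diameter, 11 mm deep (its floor is 4 mm above the origin).
- insert_stain: insert for the large stain bottle. Fixed grey plastic block 115 x 80 x 15 mm, one of four side by side in a shallow steel tray (rim 18 mm above the bench); its bay differs each time. Origin at the centre of its underside, 3 mm above the bench; x along the 115 mm, z up. Round recess at its centre, 64 mm diameter, 11 mm deep (its floor is 4 mm above the origin).
Things that resemble listed ones, but are neither listed nor needed, are in the scene too. There is more than one size of the stain_bottle; the job needs the largest. Leave any pink look-alike of the squeeze_bottle alone.

How it is judged:
By the outcome, as a careful person would: the job done as asked, in the order asked, and still so for the second after the job is handed in, with the robot touching nothing.
It also fails if it takes over 115 s, if anything falls off the work surface, if the arm or the gripper's body presses on something with over 40 N, if the wrist force passes 120 N, or if a joint passes its speed limit or range.

### The arm

A 6-joint arm with a two-finger parallel gripper is mounted at the origin on a cart in front of the work surface, level with it; the furniture and walls round the work are solid. World frame = base frame: x ahead of the robot, y to its left, z up, the work surface at z = 0. Lengths are in m, angles in degrees, forces in N, time in s.
With the tool pointing down it reaches from about 0.4 to 0.825 m from the base axis. Payload 7 kg.
Tool frame: the origin (TCP) lies midway between the tips of the shut fingers; the grasp point (between the pads) lies 19 mm behind it; z points along the fingers, y is the line along which they close (so a half turn about z gives the same grasp; the last joint's range is limited). The gripper opens to 88 mm and grips with 3 to 60 N. Pads are 19 mm wide; open, the fingers measure 130 mm over their backs; the gripper's body (78 mm by 193 mm) begins 47 mm behind the grasp point.
Start: joints at [80.735, 20.546, 0.682, 0, -70.136, -16.507], TCP at [0.293, 0.608, 0.227] pointing down, gripper open.
Joint ranges: [-176.03, 176.03], [-82.01, 121.73], [-58.28, 71.71], [-173.87, 95.51], [-174.79, -0.11], [-173.66, 173.66]. Speed limits (degrees/s): [136.94, 136.94, 172.46, 180, 180, 180].

### API

Orientations are given as [roll, pitch, yaw] about the fixed x, y, z axes, in that order (R = Rz(yaw) Ry(pitch) Rx(roll)).
In Python, from plant import ctrl gives the robot as it stands. The module is installed in compiled form; this text tells all that it offers.
- The arm moves only by the tool play_rows, never from a script. Its argument "commands" is a list that holds one entry, the list of rows, each a list of 7 numbers: the turn, a rotation vector about the tool's x, y, z in rad, then the shift along the tool's x, y, z in cm, then the finger opening in cm, from 0 to 8.76. In form: [[[ax, ay, az, x, y, z, grip], ...]]. A call has 1 to 8 rows; each row is the pose to reach, as a shift and turn from the pose commanded when the call began, along the tool's axes at that moment; what a row does not reach only later rows make up. A row lasts 1/12 s, in which the tool goes at most 41.7 mm and 7.16 degrees, less where a joint would pass 70% of its speed; a pose out of reach is approached as far as the arm can. A call with a gripper value outside its range is refused whole. The fingers move at their own pace and stop on an object; the grip force is fixed at half the most. Time passes only in rows, so rows that repeat a pose let the fingers close. It gives the time, the measured TCP pose, the force, the opening and the grip force at its end, in the units of the state.
- ctrl.get_obs(): the state, without advancing time (a new reading comes with each control period).
- ctrl.snapshot(name): name is "scene" or "top" or "wrist"; returns a dict with "color" (400x640x3 uint8, red, green, blue), "camera_matrix" (3x3 intrinsics, pixels), "origin" and "rotation" of the camera in the world; the wrist camera has in their place "hand_eye" (4x4, takes a point from camera to tool coordinates, whose origin is the TCP and whose axes are the flange's). Camera axes: x right, y down, z forward; pixel columns grow to the right and rows downward; lengths in m; the calibration is good to about 2 mm. A picture is of the moment at which its call begins: read the wrist's pose just before it. There is no depth.
- ctrl.close_job(): hands the job in; it is judged then, once.
Trained networks look in a picture, given as the dict that the camera call returned (one of the last four; its "shot" number tells which), for a name from the list of things; names that differ only in an ending like _2 or _b are one class to them, and where a whole thing is asked for, a point or a joint stands for the part that bears it (a point fixed in the world has none). Each returns a list of dicts, best first, with "conf" (0 to 1); they miss things now and then, are a little off and sometimes report something else, mostly with a low value. They report only what shows in the picture. A call takes as long as a camera call. They do not tell look-alikes from the thing itself.
- ctrl.find_in(picture, name): "bbox" ([left, top, width, height] in pixels, round what is visible of it).
The state is a dict: "clock": time; "joint_pos": joint angles; "qvel": joint speeds; "tau": joint torques, N m; "tool_pos": TCP position; "orientation": TCP orientation; "force": force on the tool from outside, world axes, zero at the start; "moment": the same for the moment, N m; "opening": finger opening in m; "gripper_force": force on a finger pad.
Only numpy, scipy, OpenCV 4.12 (cv2) and the standard library are available. Lean on these libraries where they do the work, as an engineer would, in place of code of your own. Each camera call takes 0.05 s, during which the arm holds its last target. There are 200 camera calls.

## Working session

There is one attempt and no reset: what is moved stays moved. The work goes in short steps, Python scripts to look and compute and a tool call to move; the robot and the scene stay as the last step left them, time stands still between calls to the robot, and variables do not carry over. Pictures are saved under pics/ and viewed, at most 14 in all, crops included, and the job is handed in when it is done.

Besides the shell and the picture viewer there is one more tool, called after ">>>" by a JSON object that holds its "method" and its "body", one argument or row to a line. play_rows: Moves the arm, as the interface text tells. Its arguments: {"type":"object","properties":{"commands":{"type":"array","items":{"type":"array","items":{"type":"array","items":{"type":"number"}}}}},"required":["commands"]}

```bash
mkdir -p pics
cat > h.py <<'E'
from plant import ctrl
import numpy as np, cv2
from scipy.spatial.transform import Rotation as R
def snap(n,f=None):
    o=ctrl.get_obs(); p=ctrl.snapshot(n)
    if n=="wrist":
        T=np.eye(4);T[:3,:3]=R.from_euler('xyz',o['orientation'],degrees=True).as_matrix();T[:3,3]=o['tool_pos']
        C=T@np.array(p['hand_eye']);p['o'],p['r']=C[:3,3],C[:3,:3]
    else: p['o'],p['r']=np.array(p['origin']),np.array(p['rotation'])
    if f: cv2.imwrite('pics/'+f,p['color'][:,:,::-1])
    return p
def ray(p,u,v):
    d=p['r']@np.linalg.solve(np.array(p['camera_matrix']),[u,v,1.]);return p['o'],d/np.linalg.norm(d)
def onz(p,u,v,z):
    o,d=ray(p,u,v);return o+d*(z-o[2])/d[2]
def tri(rays):
    A=np.zeros((3,3));b=np.zeros(3)
    for o,d in rays:
        M=np.eye(3)-np.outer(d,d);A+=M;b+=M@o
    return np.linalg.solve(A,b)
def proj(p,X):
    c=p['r'].T@(np.array(X)-p['o']);k=np.array(p['camera_matrix'])@c;return k[:2]/k[2]
E
python3 - <<'E'
from h import *
o=ctrl.get_obs();print({k:np.round(v,3).tolist() for k,v in o.items()})
for n in("scene","top"):
    p=snap(n,n+"0.png");print(n,p['o'].round(3),p['r'].round(3).tolist(),np.array(p['camera_matrix'])[0,0])
    for t in "slide_box cover_slips oil_bottle stain_bottle squeeze_bottle long_cover_box insert_slides insert_cover insert_oil insert_stain".split():
        for d in ctrl.find_in(p,t)[:4]:
            b=d['bbox'];c=onz(p,b[0]+b[2]/2,b[1]+b[3]/2,.018);print(t,np.round(b).tolist(),round(d['conf'],2),c.round(3))
E
```

```text
{'clock': 0.0, 'joint_pos': [80.734, 20.593, 0.634, -0.019, -70.136, -16.504], 'qvel': [0.003, 0.083, -0.006, -0.002, -0.095, 0.067], 'tau': [-0.0, -58.272, 29.305, 6.997, 0.007, -0.0], 'tool_pos': [0.293, 0.607, 0.226], 'orientation': [179.904, -0.009, -25.777], 'force': [1.813, 0.496, 0.039], 'moment': [-0.01, 0.066, 0.007], 'gripper_force': 0.0, 'opening': 0.088}
scene [ 0.031 -0.793  0.562] [-118.288, -1.335, -32.861] 458.692425003336Traceback (most recent call last):
  File "<stdin>", line 7, in <module>
  File "h.py", line 15, in onz
    o,d=ray(p,u,v);return o+d*(z-o[2])/d[2]
                                       ~^^^
IndexError: invalid index to scalar variable.
```

```bash
sed -i "s/np.array(p\['origin'\]),np.array(p\['rotation'\])/np.array(p['origin']),R.from_euler('xyz',p['rotation'],degrees=True).as_matrix()/" h.py
cat > det.py <<'E'
from h import *
N="slide_box cover_slips oil_bottle stain_bottle squeeze_bottle long_cover_box insert_slides insert_cover insert_oil insert_stain".split()
def det(p,names=N,k=4):
    for t in names:
        for d in ctrl.find_in(p,t)[:k]:
            b=d['bbox'];c=onz(p,b[0]+b[2]/2,b[1]+b[3]/2,.018);print(t,np.round(b).tolist(),round(d['conf'],2),c.round(3))
E
python3 - <<'E'
from det import *
for n in("scene","top","wrist"):
    p=snap(n,n+"0.png");print(n,p['o'].round(3),p['r'].round(3).tolist(),np.array(p['camera_matrix'])[0,0])
    if n!="wrist":det(p)
    else:print(p['hand_eye'])
E
```

```text
scene [ 0.031 -0.793  0.562] [[0.84, -0.24, 0.487], [-0.542, -0.409, 0.734], [0.023, -0.88, -0.474]] 458.692425003336
slide_box [312.0, 201.0, 28.0, 29.0] 0.89 [ 0.554 -0.01   0.018]
cover_slips [283.0, 188.0, 16.0, 13.0] 0.65 [0.536 0.126 0.018]
oil_bottle [353.0, 182.0, 15.0, 31.0] 0.65 [0.68  0.019 0.018]
stain_bottle [229.0, 147.0, 18.0, 50.0] 0.77 [0.475 0.32  0.018]
stain_bottle [320.0, 264.0, 71.0, 39.0] 0.66 [ 0.463 -0.255  0.018]
stain_bottle [263.0, 155.0, 15.0, 39.0] 0.57 [0.546 0.26  0.018]
squeeze_bottle [254.0, 134.0, 15.0, 47.0] 0.97 [0.576 0.376 0.018]
squeeze_bottle [297.0, 129.0, 16.0, 51.0] 0.67 [0.703 0.333 0.018]
long_cover_box [241.0, 203.0, 25.0, 16.0] 0.57 [0.419 0.096 0.018]
insert_slides [372.0, 247.0, 75.0, 39.0] 0.55 [ 0.587 -0.268  0.018]
insert_slides [286.0, 189.0, 13.0, 10.0] 0.44 [0.541 0.125 0.018]
insert_cover [357.0, 230.0, 62.0, 33.0] 0.75 [ 0.596 -0.189  0.018]
insert_cover [230.0, 149.0, 20.0, 50.0] 0.32 [0.475 0.306 0.018]
insert_oil [303.0, 240.0, 68.0, 37.0] 0.67 [ 0.479 -0.171  0.018]
insert_oil [298.0, 134.0, 19.0, 46.0] 0.47 [0.7   0.314 0
[... 1076 characters left out ...]
 159.0, 38.0, 57.0] 0.78 [ 0.581 -0.263  0.018]
insert_cover [380.0, 158.0, 39.0, 51.0] 0.77 [ 0.591 -0.183  0.018]
insert_oil [374.0, 205.0, 37.0, 51.0] 0.95 [ 0.48  -0.163  0.018]
insert_stain [411.0, 209.0, 38.0, 53.0] 0.61 [ 0.469 -0.25   0.018]
insert_stain [309.0, 177.0, 22.0, 41.0] 0.6 [0.558 0.003 0.018]
wrist [0.353 0.58  0.384] [[-0.435, -0.873, -0.223], [-0.901, 0.421, 0.107], [0.0, 0.247, -0.969]] 286.92398032490024
[[ 1.35644657e-04 -9.68912069e-01 -2.47405303e-01  6.57574980e-02]
 [ 9.99999975e-01  8.74553973e-05  2.05767874e-04 -5.50274862e-04]
 [-1.77734047e-04 -2.47405324e-01  9.68912057e-01 -1.57753229e-01]
 [ 0.00000000e+00  0.00000000e+00  0.00000000e+00  1.00000000e+00]]
```

View pics/scene0.png

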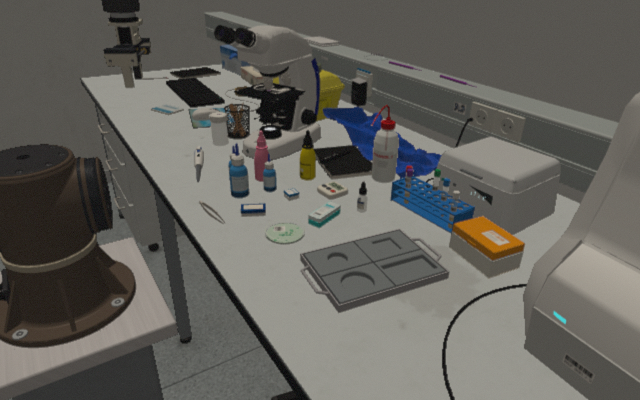

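View pics/top0.png

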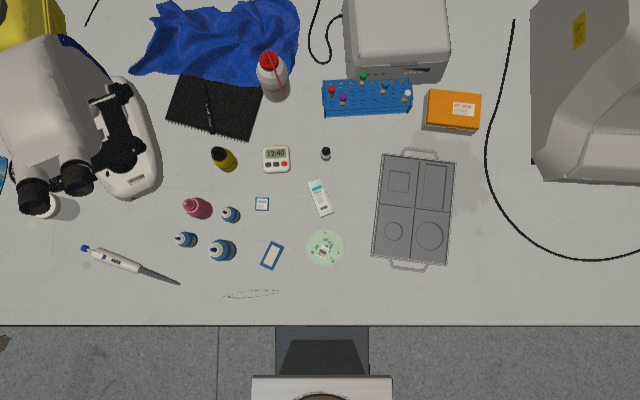

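Scene view: tray at (375,265), slide box (325,212), square cover box (291,194), oblong box (253,209), oil bottle (362,197). Blue bottles are at (239,178) and (269,178), and the spout of a third shows behind (236,150). In the top view those bottles are at (222,250), (185,239) and (230,214); the yellow and pink squeeze bottles are at (224,158) and (197,208). I'll move the wrist camera over the scene for accurate measurement.

>>> {"method": "play_rows", "body": {
  "commands": [
    [[0, 0, -0.05, 2, 1.75, -3, 8.7], [0, 0, -0.15, 5, 4.4, -6, 8.7], [0, 0, -0.25, 8, 7, -7.5, 8.7], [0, 0, -0.35, 11, 9.6, -7.5, 8.7], [0, 0, -0.45, 14, 12.2, -7.5, 8.7], [0, 0, -0.45, 17, 14.8, -7.5, 8.7], [0, 0, -0.45, 20, 17.5, -7.5, 8.7], [0, 0, -0.45, 23, 20.1, -7.5, 8.7]]
  ]
}}

```text
clock: 1.92
tool_pos: [0.4135, 0.3248, 0.302]
orientation: [-180.0, -0.0, 0.0]
force: [0.1, 0.4, 0.4]
opening: 0.0869
gripper_force: 0.0
```

>>> {"method": "play_rows", "body": {
  "commands": [
    [[0, 0, 0, 1.5, 3.5, 0, 8.7], [0, 0, 0, 3, 7, 0, 8.7], [0, 0, 0, 4.5, 10.5, 0, 8.7], [0, 0, 0, 6, 14, 0, 8.7], [0, 0, 0, 7.5, 17.5, 0, 8.7], [0, 0, 0, 8.5, 20, 0, 8.7], [0, 0, 0, 8.5, 20, 0, 8.7]]
  ]
}}

```text
clock: 2.5
tool_pos: [0.4992, 0.1231, 0.3018]
orientation: [180.0, -0.0, -0.2]
force: [-0.2, -0.1, -0.2]
opening: 0.0868
gripper_force: 0.0
```

Run:
```python
from det import *
p=snap("wrist","w1.png");print(ctrl.get_obs()['tool_pos'],p['o'].round(4))
np.save('w1o.npy',p['o']);np.save('w1r.npy',p['r']);np.save('K.npy',p['camera_matrix'])
det(p,k=3)
t=snap("top");det(t,["insert_cover"],1)
```

```text
[0.49878229 0.12466118 0.30166349] [0.5652 0.1237 0.4595]
slide_box [372.0, 92.0, 40.0, 69.0] 0.86 [0.56  0.008 0.018]
cover_slips [292.0, 129.0, 18.0, 22.0] 0.71 [0.541 0.144 0.018]
cover_slips [398.0, 40.0, 29.0, 27.0] 0.49 [ 0.661 -0.015  0.018]
oil_bottle [397.0, 40.0, 29.0, 26.0] 0.9 [ 0.662 -0.013  0.018]
stain_bottle [227.0, 191.0, 41.0, 47.0] 0.82 [0.423 0.232 0.018]
stain_bottle [171.0, 180.0, 44.0, 29.0] 0.7 [0.457 0.318 0.018]
stain_bottle [242.0, 148.0, 30.0, 26.0] 0.68 [0.51  0.212 0.018]
squeeze_bottle [170.0, 132.0, 59.0, 33.0] 0.94 [0.529 0.299 0.018]
squeeze_bottle [373.0, 93.0, 38.0, 66.0] 0.73 [0.562 0.008 0.018]
squeeze_bottle [210.0, 37.0, 49.0, 53.0] 0.71 [0.649 0.237 0.018]
long_cover_box [301.0, 192.0, 37.0, 40.0] 0.69 [0.427 0.117 0.018]
long_cover_box [482.0, 55.0, 80.0, 89.0] 0.28 [ 0.599 -0.18   0.018]
insert_slides [538.0, 60.0, 78.0, 90.0] 0.65 [ 0.591 -0.261  0.018]
insert_slides [463.0, 138.0, 70.0, 72.0] 0.41 [ 0.488 -0.161  0.018]
insert_cover [487.0, 58.0, 75.0, 84.0] 0.84 [ 0.599 -0.183  0.018]
insert_oil [465.0, 136.0, 69.0, 76.0] 0.74 [ 0.487 -0.164  0.018]
insert_stain [519.0, 144.0, 70.0, 72.0] 0.56 [ 0.479 -0.25   0.018]
insert_stain [374.0, 93.0, 40.0, 68.0] 0.32 [0.56  0.006 0.018]
insert_stain [230.0, 191.0, 39.0, 48.0] 0.17 [0.422 0.23  0.018]
insert_cover [378.0, 158.0, 41.0, 50.0] 0.59 [ 0.592 -0.181  0.018]
```

View pics/w1.png

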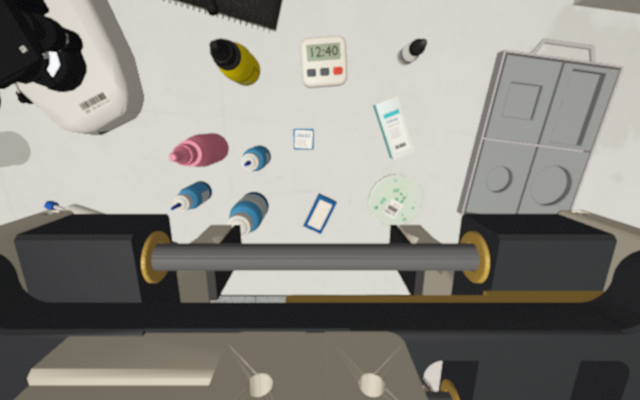

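Wrist view: blue bottles at (248,212) large, (193,195) medium and slim, (256,158) small. Slide box is at (393,127), square cover box (303,139), oblong box (320,212), oil bottle (413,50). In the tray, square recess (522,100), slot (585,105), small round (498,180), large round (552,183). Next, enlarged crops for the edges.

Run:
```python
import cv2
im=cv2.imread('pics/w1.png')
cv2.imwrite('pics/c1.png',cv2.resize(im[20:220,360:640],None,fx=2.8,fy=2.8,interpolation=cv2.INTER_CUBIC))
cv2.imwrite('pics/c2.png',cv2.resize(im[100:245,160:350],None,fx=4,fy=4,interpolation=cv2.INTER_CUBIC))
```

```text
(no output)
```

View pics/c1.png

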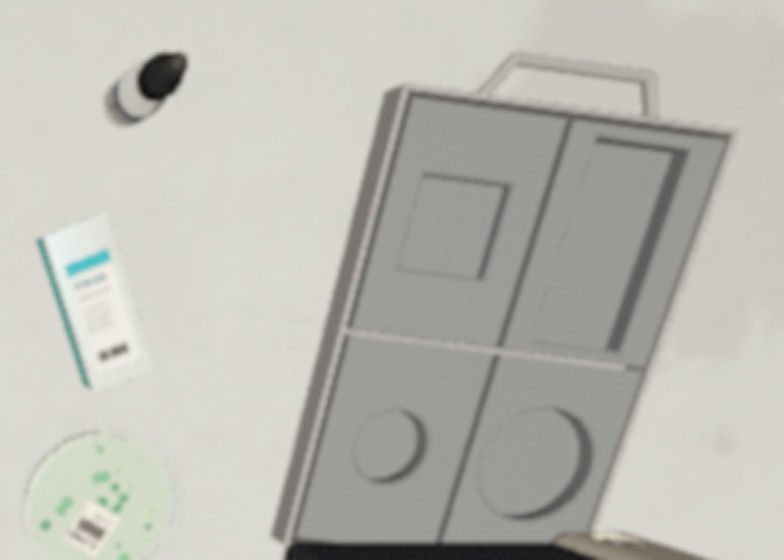

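View pics/c2.png

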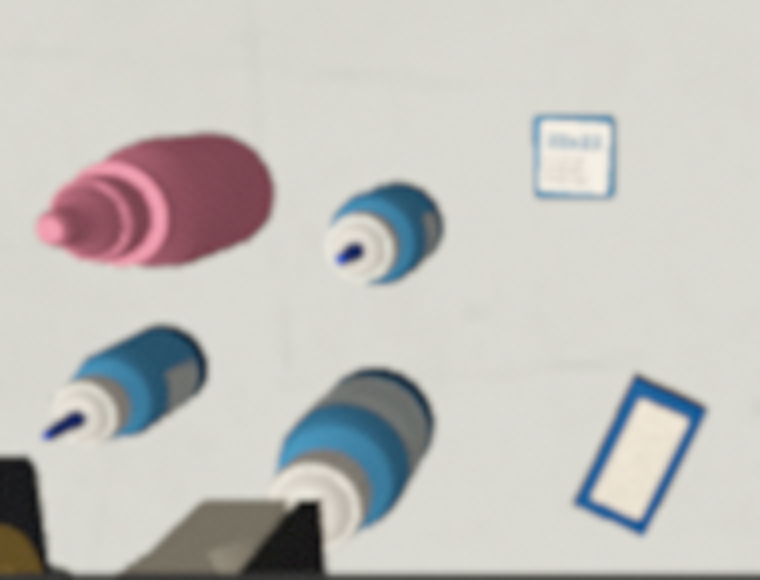

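Crops: the big blue bottle with the white collar (w1 (248,212)) is clearly larger than the two other blue ones at (193,195) and (256,158), so that is the stain bottle. The square 22x22-labelled box (303,139) is the cover glass box; the one at (320,212) is oblong and stays. Next, metric positions.

```bash
cat > m.py <<'E'
from det import *
from scipy.optimize import least_squares
def circ(P,r):
    P=np.array(P)[:,:2];s=least_squares(lambda c:np.linalg.norm(P-c,axis=1)-r,P.mean(0));return s.x,np.abs(s.fun).max()
E
python3 - <<'E'
from m import *
w=dict(o=np.load('w1o.npy'),r=np.load('w1r.npy'),camera_matrix=np.load('K.npy'))
c1=lambda u,v:(360+u/2.8,20+v/2.8); c2=lambda u,v:(160+u/4,100+v/4)
def quad(n,f,pts,z):
    P=np.array([onz(w,*f(*q),z) for q in pts]);e=np.roll(P,-1,0)-P
    print(n,P.mean(0).round(4),'sides',np.linalg.norm(e,axis=1).round(4),'ang',np.degrees(np.arctan2(e[:,1],e[:,0])).round(1));return P.mean(0)
S=quad('slide',c1,[(45,238),(108,214),(150,370),(95,388)],.026)
C=quad('cover',c2,[(532,113),(617,116),(615,200),(533,197)],.018)
L=quad('long',c2,[(638,375),(705,408),(643,532),(575,503)],.018)
Q=quad('sq',c1,[(423,174),(512,185),(483,281),(396,268)],.018)
T=quad('slot',c1,[(597,138),(688,150),(618,352),(530,343)],.018)
O=onz(w,*c1(390,446),.018);B=onz(w,*c1(534,463),.018);print('round',O.round(4),B.round(4))
print('stain',circ([onz(w,*c2(*q),0) for q in[(375,368),(433,425),(420,387)]],.024))
print('oil',circ([onz(w,*c1(*q),0) for q in[(106,105),(110,117),(127,124)]],.0125))
# compare with fixed cameras
t=snap("top");s=snap("scene")
for n,X in dict(S=S,C=C,Q=Q,T=T,O=O,B=B).items():print(n,proj(t,X).round(1),proj(s,X).round(1))
im=[cv2.resize(t['color'][140:275,190:350],None,fx=4,fy=4,interpolation=3),cv2.resize(t['color'][140:275,365:465],None,fx=4,fy=4,interpolation=3)]
im=np.hstack(im)[:, :, ::-1];print(im.shape);cv2.imwrite('pics/t2.png',cv2.resize(im,None,fx=.76,fy=.76,interpolation=cv2.INTER_AREA))
E
```

```text
slide [0.5578 0.0046 0.026 ] sides [0.0337 0.0841 0.0304 0.0831] ang [ -69.8 -160.6  108.3   21.7]
cover [0.5426 0.1406 0.018 ] sides [0.0318 0.0312 0.0313 0.0311] ang [-92.1 178.4  87.7  -0.6]
long [0.4244 0.1156 0.018 ] sides [0.03   0.0581 0.0305 0.0594] ang [-117.   154.9   65.4  -25.6]
sq [ 0.5961 -0.1799  0.018 ] sides [0.0472 0.0483 0.0478 0.047 ] ang [-96.6 172.7  81.8  -8. ]
slot [ 0.5853 -0.2629  0.018 ] sides [0.0482 0.1028 0.049  0.1037] ang [-96.9 172.9  84.2  -7.6]
round [ 0.4801 -0.1648  0.018 ] [ 0.4702 -0.2473  0.018 ]
stain (array([0.43306581, 0.22513414]), np.float64(0.0005000550425438184))
oil (array([ 0.66232973, -0.01078652]), np.float64(0.0003751069853464746))
S [319.7 196.7] [323.4 209.4]
C [261.5 203.5] [290.1 191.4]
Q [398.2 181.2] [384.9 244.6]
T [433.6 185.8] [407.3 266. ]
O [392.8 230.6] [336.2 257.3]
B [428.5 234.9] [356.2 280.5]
(540, 1040, 3)
```

View pics/t2.png

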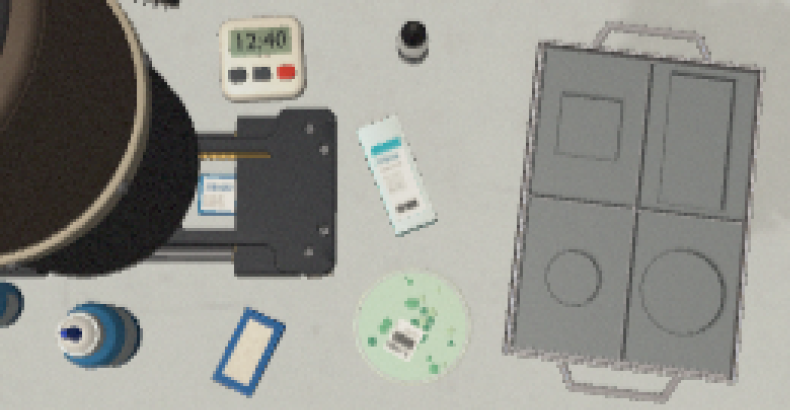

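Positions agree between the wrist and top views to about 2 mm, with a consistent offset. Tray yaw is -7.5° and slide box yaw is 20°. Going for the slide box.

>>> {"method": "play_rows", "body": {
  "commands": [
    [[0, 0, -0.09, 1.5, 3, 0, 8.7], [0, 0, -0.18, 3, 6, 2, 8.7], [0, 0, -0.27, 4.5, 9, 5, 8.7], [0, 0, -0.35, 5.9, 12, 8.5, 8.7], [0, 0, -0.35, 5.9, 12, 12, 8.7], [0, 0, -0.35, 5.9, 12, 16, 8.7], [0, 0, -0.35, 5.9, 12, 20, 8.7], [0, 0, -0.35, 5.9, 12, 20, 8.7]]
  ]
}}

```text
clock: 3.92
tool_pos: [0.5521, 0.0052, 0.0941]
orientation: [-179.9, 0.7, 19.9]
force: [-2.3, -0.1, -0.2]
opening: 0.0869
gripper_force: 0.0
```

```bash
cat > go.py <<'E'
import sys;from h import *
# usage: go.py x y z roll pitch yaw -> tool shift cm, rotvec
o=ctrl.get_obs();A=R.from_euler('xyz',o['orientation'],degrees=True);a=list(map(float,sys.argv[1:]))
B=R.from_euler('xyz',a[3:],degrees=True)
print(o['clock'],'pos',o['tool_pos'].round(4),o['orientation'].round(1),'rot',(A.inv()*B).as_rotvec().round(3),'shift cm',(A.inv().apply(np.array(a[:3])-o['tool_pos'])*100).round(2))
E
python3 go.py 0.558 0.0046 0.011 180 0 20
```

```text
3.9167 pos [0.5521 0.0052 0.0941] [-179.9    0.7   19.9] rot [-0.002  0.013 -0.001] shift cm [0.64 0.27 8.3 ]
```

>>> {"method": "play_rows", "body": {
  "commands": [
    [[0, 0, 0, 0, 0, 2, 8.7], [0, 0, 0, 0, 0, 4, 8.7], [0, 0, 0, 0, 0, 6, 8.7], [0, 0, 0, 0, 0, 7, 8.7], [0, 0, 0, 0, 0, 7.5, 8.7], [0, 0, 0, 0, 0, 7.5, 8.7]]
  ]
}}

```text
clock: 4.42
tool_pos: [0.5576, 0.007, 0.0269]
orientation: [180.0, 0.0, 20.1]
force: [-0.3, -0.2, 0.7]
opening: 0.0872
gripper_force: 0.0
```

```bash
python3 go.py 0.558 0.0046 0.011 180 0 20
```

```text
4.4167 pos [0.5576 0.007  0.0269] [180.    0.   20.1] rot [0.    0.    0.002] shift cm [-0.05  0.24  1.59]
```

>>> {"method": "play_rows", "body": {
  "commands": [
    [[0, 0, 0, 0, 0.2, 1, 8.7], [0, 0, 0, 0, 0.2, 1.6, 8.7], [0, 0, 0, 0, 0.2, 1.6, 6], [0, 0, 0, 0, 0.2, 1.6, 2.5], [0, 0, 0, 0, 0.2, 1.6, 2.5], [0, 0, 0, 0, 0.2, 1.6, 2.5], [0, 0, 0, 0, 0.2, 1.6, 2.5], [0, 0, 0, 0, 0.2, 1.6, 2.5]]
  ]
}}

```text
clock: 5.08
tool_pos: [0.5581, 0.005, 0.0108]
orientation: [180.0, -0.0, 20.1]
force: [-0.4, 0.1, 0.5]
opening: 0.0531
gripper_force: 0.0
```

>>> {"method": "play_rows", "body": {
  "commands": [
    [[0, 0, 0, 0, 0, 0, 2.5], [0, 0, 0, 0, 0, 0, 2.5], [0, 0, 0, 0, 0, 0, 2.5], [0, 0, 0, 0, 0, -1, 2.5], [0, 0, 0, 0, 0, -3, 2.5], [0, 0, 0, 0, 0, -6, 2.5], [0, 0, 0, 0, 0, -9, 2.5]]
  ]
}}

```text
clock: 5.67
tool_pos: [0.5572, 0.0047, 0.1015]
orientation: [180.0, 0.1, 20.1]
force: [0.7, 0.4, -0.5]
opening: 0.0338
gripper_force: 29.9
```

```bash
python3 go.py 0.585 -0.263 0.06 180 0 -7.5
```

```text
5.6667 pos [0.5572 0.0047 0.1015] [1.80e+02 1.00e-01 2.01e+01] rot [0.001 0.002 0.481] shift cm [-6.56 26.1   4.17]
```

Gripped at 33.8 mm, as expected. Carry it over the slot.

>>> {"method": "play_rows", "body": {
  "commands": [
    [[0, 0, 0.08, -0.9, 3.3, 0, 2.5], [0, 0, 0.16, -1.8, 6.6, 0, 2.5], [0, 0, 0.24, -2.7, 9.9, 0, 2.5], [0, 0, 0.32, -3.6, 13.2, 0, 2.5], [0, 0, 0.4, -4.5, 16.5, 0, 2.5], [0, 0, 0.48, -5.4, 19.8, 0, 2.5], [0, 0, 0.48, -6.2, 23.1, 0, 2.5], [0, 0, 0.48, -6.56, 26.1, 0, 2.5]]
  ]
}}

```text
clock: 6.33
tool_pos: [0.5853, -0.2648, 0.1014]
orientation: [-180.0, 0.0, -7.5]
force: [-0.1, 0.9, -0.9]
opening: 0.0338
gripper_force: 30.0
```

>>> {"method": "play_rows", "body": {
  "commands": [
    [[0, 0, 0, 0, 0, 0, 2.5], [0, 0, 0, 0, 0, 1.5, 2.5], [0, 0, 0, 0, 0, 4, 2.5], [0, 0, 0, 0, 0, 5, 2.5], [0, 0, 0, 0, 0, 5, 2.5]]
  ]
}}

```text
clock: 6.75
tool_pos: [0.5838, -0.2623, 0.0482]
orientation: [-180.0, 0.3, -7.5]
force: [-0.1, -0.8, -0.8]
opening: 0.033
gripper_force: 29.9
```

```bash
python3 go.py 0.585 -0.263 0.020 180 0 -7.5
python3 - <<'E'
from h import *
a=snap("top")['color'][140:230,360:480];b=snap("scene")['color'][220:320,290:460]
a=cv2.resize(a,(600,450),interpolation=3)[:, :400] if 0 else cv2.resize(a,(400,300),interpolation=3);b=cv2.resize(b,(400,235),interpolation=3)
c=np.zeros((300,800,3),np.uint8);c[:,:400]=a;c[:235,400:]=b;cv2.imwrite('pics/p1.png',c[:,:,::-1])
E
```

```text
6.75 pos [ 0.5838 -0.2623  0.0482] [-180.     0.3   -7.5] rot [-0.     0.005  0.001] shift cm [0.15 0.06 2.82]
```

View pics/p1.png

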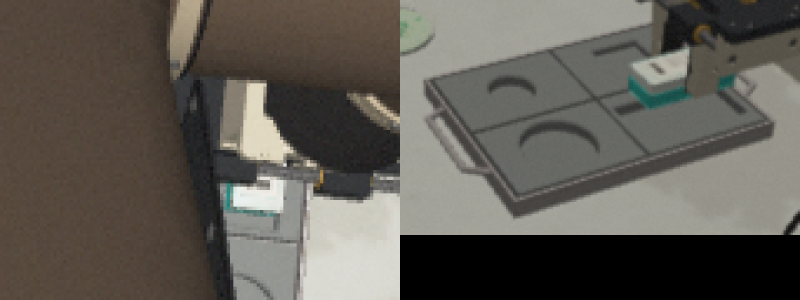

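The box sits over the slot and is aligned. Lower to TCP 20.5 mm and release.

>>> {"method": "play_rows", "body": {
  "commands": [
    [[0, 0, 0, 0, 0, 1, 2.5], [0, 0, 0, 0, 0, 2, 2.5], [0, 0, 0, 0, 0, 2.6, 2.5], [0, 0, 0, 0, 0, 2.6, 2.5], [0, 0, 0, 0, 0, 2.6, 2.5]]
  ]
}}

```text
clock: 7.27
tool_pos: [0.5855, -0.2626, 0.024]
orientation: [180.0, 0.1, -7.4]
force: [0.5, 0.5, -0.6]
opening: 0.0334
gripper_force: 29.9
```

```bash
python3 go.py 0.585 -0.263 0.020 180 0 -7.5
```

```text
7.2667 pos [ 0.5855 -0.2626  0.024 ] [ 1.8e+02  1.0e-01 -7.4e+00] rot [0.    0.001 0.001] shift cm [-0.05  0.05  0.4 ]
```

>>> {"method": "play_rows", "body": {
  "commands": [
    [[0, 0, 0, 0, 0, 0.3, 2.5], [0, 0, 0, 0, 0, 0.4, 2.5], [0, 0, 0, 0, 0, 0.4, 2.5], [0, 0, 0, 0, 0, 0.4, 5], [0, 0, 0, 0, 0, 0.4, 5], [0, 0, 0, 0, 0, 0.4, 5], [0, 0, 0, 0, 0, 0.4, 5], [0, 0, 0, 0, 0, 0.4, 5]]
  ]
}}

```text
clock: 7.93
tool_pos: [0.586, -0.2627, 0.0207]
orientation: [180.0, -0.0, -7.4]
force: [0.2, 0.1, -0.3]
opening: 0.0494
gripper_force: 0.0
```

>>> {"method": "play_rows", "body": {
  "commands": [
    [[0, 0, 0, 0, 0, -1, 5], [0, 0, 0, 0, 0, -4, 5], [0, 0, 0, 0, 0, -8, 5.5], [0, 0, 0, 0, 0, -12, 6], [0, 0, 0, 0, 0, -12, 6]]
  ]
}}

```text
clock: 8.35
tool_pos: [0.5904, -0.2643, 0.1507]
orientation: [179.8, -0.8, -7.3]
force: [1.3, -0.5, 0.7]
opening: 0.059
gripper_force: 0.0
```

```bash
python3 go.py 0.5426 0.1406 0.12 180 0 -1
python3 - <<'E'
from h import *
w=snap("wrist")['color'];b=snap("scene")['color'][220:320,290:460]
cv2.imwrite('pics/p2.png',np.vstack([w[:260],cv2.resize(b,(560,329),interpolation=3)[:, :].copy() if 0 else cv2.resize(b,(640,330),interpolation=3)])[:,:,::-1])
E
```

```text
8.35 pos [ 0.5904 -0.2643  0.1507] [179.8  -0.8  -7.3] rot [ 0.003 -0.013 -0.111] shift cm [ -9.95 -39.55   2.83]
```

View pics/p2.png

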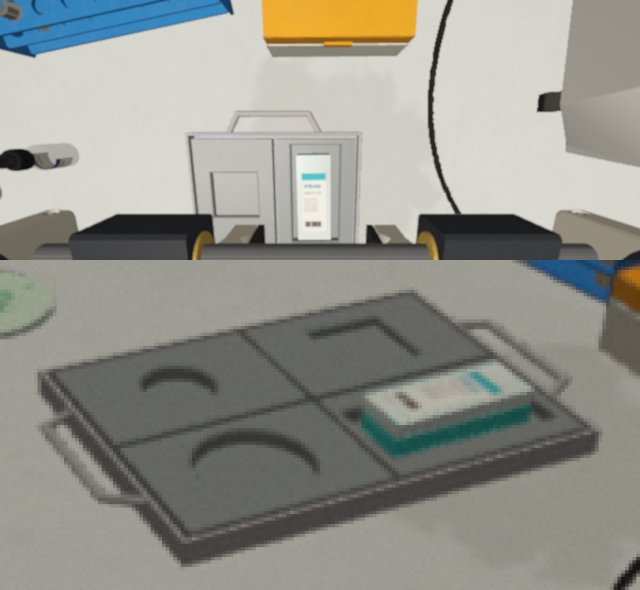

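The slide box lies in its slot (wrist (313,195)). Next, the square cover box.

>>> {"method": "play_rows", "body": {
  "commands": [
    [[0, 0, 0, -0.5, -2, 0, 8], [0, 0, 0, -1.5, -6, 0, 8], [0, 0, -0.05, -2.4, -10, 0, 8], [0, 0, -0.11, -3.4, -14, 0, 8], [0, 0, -0.11, -4.4, -18, 0, 8], [0, 0, -0.11, -5.3, -22, 0, 8], [0, 0, -0.11, -6.3, -26, 0, 8], [0, 0, -0.11, -7.3, -30, 0, 8]]
  ]
}}

```text
clock: 9.12
tool_pos: [0.5511, 0.0459, 0.1401]
orientation: [180.0, 0.1, -1.1]
force: [0.8, 0.5, -0.3]
opening: 0.08
gripper_force: 0.0
```

```bash
python3 go.py 0.5426 0.1406 0.10 180 0 -1
python3 - <<'E'
from det import *
p=snap("wrist","w3.png");np.savez('w3.npz',o=p['o'],r=p['r'],k=p['camera_matrix']);det(p,N[:4],2)
E
```

```text
9.1167 pos [0.5511 0.0459 0.1401] [ 1.8e+02  1.0e-01 -1.1e+00] rot [ 0.     0.001 -0.003] shift cm [-1.03 -9.46  4.01]
slide_box [592.0, 100.0, 48.0, 101.0] 0.86 [ 0.586 -0.245  0.018]
cover_slips [206.0, 184.0, 34.0, 33.0] 0.87 [0.544 0.139 0.018]
oil_bottle [361.0, 52.0, 32.0, 39.0] 0.81 [ 0.662 -0.012  0.018]
stain_bottle [154.0, 208.0, 22.0, 8.0] 0.43 [0.533 0.2   0.018]
```

View pics/w3.png

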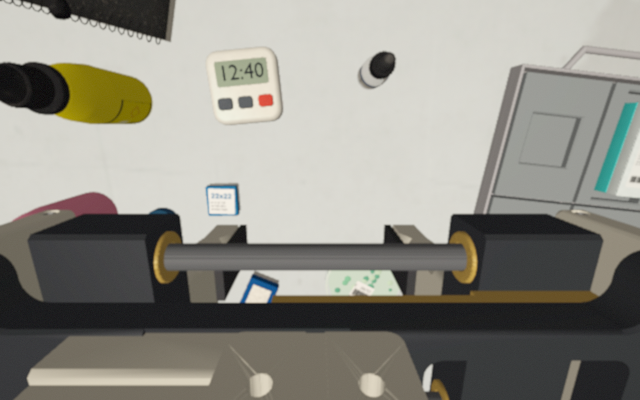

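Cover box at (222,200) measures (0.543, 0.140), matching the first view. A small bottle stands close on its left side, so I turn the gripper 90° and close along x.

>>> {"method": "play_rows", "body": {
  "commands": [
    [[0, 0, 0.12, -0.5, -3, 0, 6], [0, 0, 0.24, -1, -6, 0, 6], [0, 0, 0.36, -1, -9.4, 0, 6], [0, 0, 0.48, -1, -9.4, 0, 6], [0, 0, 0.6, -1, -9.4, 0, 6], [0, 0, 0.72, -1, -9.4, 0, 6], [0, 0, 0.84, -1, -9.4, 0, 6], [0, 0, 0.96, -1, -9.4, 0, 6]]
  ]
}}

```text
clock: 10.03
tool_pos: [0.5443, 0.1366, 0.1401]
orientation: [179.9, 0.0, -56.6]
force: [-0.2, -0.5, 0.2]
opening: 0.06
gripper_force: 0.0
```

>>> {"method": "play_rows", "body": {
  "commands": [
    [[0, 0, 0.12, 0, 0, 0, 6], [0, 0, 0.24, 0, 0, 0, 6], [0, 0, 0.36, 0, 0, 0, 6], [0, 0, 0.48, 0, 0, 0, 6], [0, 0, 0.6, 0, 0, 0, 6], [0, 0, 0.6, 0, 0, 0, 6], [0, 0, 0.6, 0, 0, 0, 6]]
  ]
}}

```text
clock: 10.62
tool_pos: [0.5443, 0.137, 0.1402]
orientation: [180.0, -0.0, -90.4]
force: [-0.8, 0.1, -0.5]
opening: 0.06
gripper_force: 0.0
```

```bash
python3 go.py 0.543 0.140 0.009 180 0 -91;python3 -c "
from h import *
print(ctrl.get_obs()['joint_pos'])"
```

```text
10.6167 pos [0.5443 0.137  0.1402] [180.   -0.  -90.4] rot [ 0.001 -0.     0.01 ] shift cm [-0.31  0.13 13.12]
[ 3.41043677e+01  1.41114460e+01 -2.05930723e+01 -2.58456988e-03
 -5.53397766e+01 -3.45204065e+01]
```

>>> {"method": "play_rows", "body": {
  "commands": [
    [[0, 0, 0.01, -0.3, 0.1, 2, 6], [0, 0, 0.01, -0.3, 0.1, 5, 6], [0, 0, 0.01, -0.3, 0.1, 8, 6], [0, 0, 0.01, -0.3, 0.1, 10.5, 6], [0, 0, 0.01, -0.3, 0.1, 12, 6], [0, 0, 0.01, -0.3, 0.1, 12, 6], [0, 0, 0.01, -0.3, 0.1, 12, 6]]
  ]
}}

```text
clock: 11.2
tool_pos: [0.543, 0.1406, 0.02]
orientation: [179.9, -0.1, -91.0]
force: [0.7, 0.3, 0.5]
opening: 0.0604
gripper_force: 0.0
```

```bash
python3 go.py 0.543 0.140 0.009 180 0 -91
```

```text
11.2 pos [0.543  0.1406 0.02  ] [ 1.799e+02 -1.000e-01 -9.100e+01] rot [ 0.002 -0.001  0.001] shift cm [ 0.05 -0.    1.1 ]
```

>>> {"method": "play_rows", "body": {
  "commands": [
    [[0, 0, 0, 0, 0, 0.6, 6], [0, 0, 0, 0, 0, 1.1, 6], [0, 0, 0, 0, 0, 1.1, 2.3], [0, 0, 0, 0, 0, 1.1, 2.3], [0, 0, 0, 0, 0, 1.1, 2.3], [0, 0, 0, 0, 0, 1.1, 2.3], [0, 0, 0, 0, 0, 1.1, 2.3], [0, 0, 0, 0, 0, 1.1, 2.3]]
  ]
}}

```text
clock: 11.87
tool_pos: [0.5434, 0.1416, 0.0099]
orientation: [-180.0, 0.0, -91.1]
force: [-0.8, -0.3, 2.3]
opening: 0.0309
gripper_force: 29.9
```

>>> {"method": "play_rows", "body": {
  "commands": [
    [[0, 0, 0, 0, 0, 0, 2.3], [0, 0, 0, 0, 0, 0, 2.3], [0, 0, 0, 0, 0, -1, 2.3], [0, 0, 0, 0, 0, -4, 2.3], [0, 0, 0, 0, 0, -8, 2.3], [0, 0, 0, 0, 0, -9, 2.3]]
  ]
}}

```text
clock: 12.37
tool_pos: [0.5458, 0.1425, 0.1054]
orientation: [-179.6, 0.1, -91.0]
force: [0.9, 0.8, 0.0]
opening: 0.0307
gripper_force: 29.9
```

```bash
python3 go.py 0.596 -0.180 0.10 180 0 -97.5
```

```text
12.3667 pos [0.5458 0.1425 0.1054] [-1.796e+02  1.000e-01 -9.100e+01] rot [-0.006  0.003  0.113] shift cm [32.16 -5.58  0.5 ]
```

>>> {"method": "play_rows", "body": {
  "commands": [
    [[0, 0, 0, 2, -0.4, 0, 2.3], [0, 0, 0.05, 6, -1.2, 0, 2.3], [0, 0, 0.113, 10, -2, 0, 2.3], [0, 0, 0.113, 14, -2.8, 0, 2.3], [0, 0, 0.113, 18, -3.4, 0, 2.3], [0, 0, 0.113, 22, -4, 0, 2.3], [0, 0, 0.113, 26, -4.7, 0, 2.3], [0, 0, 0.113, 29.5, -5.4, 0, 2.3]]
  ]
}}

```text
clock: 13.03
tool_pos: [0.5915, -0.157, 0.1003]
orientation: [-180.0, 0.0, -97.6]
force: [0.4, 1.2, 0.3]
opening: 0.0304
gripper_force: 29.9
```

```bash
python3 go.py 0.596 -0.180 0.019 180 0 -97.5
```

```text
13.0333 pos [ 0.5915 -0.157   0.1003] [-180.     0.   -97.6] rot [-0.     0.    -0.001] shift cm [ 2.22 -0.75  8.13]
```

>>> {"method": "play_rows", "body": {
  "commands": [
    [[0, 0, 0, 1.5, -0.4, 0, 2.3], [0, 0, 0, 2.2, -0.6, 1, 2.3], [0, 0, 0, 2.2, -0.6, 3, 2.3], [0, 0, 0, 2.2, -0.6, 5, 2.3], [0, 0, 0, 2.2, -0.6, 6.5, 2.3], [0, 0, 0, 2.2, -0.6, 6.5, 2.3], [0, 0, 0, 2.2, -0.6, 6.5, 2.3]]
  ]
}}

```text
clock: 13.62
tool_pos: [0.594, -0.1767, 0.0339]
orientation: [179.9, -0.0, -97.5]
force: [0.3, 0.1, -0.2]
opening: 0.0306
gripper_force: 29.9
```

```bash
python3 go.py 0.596 -0.180 0.0205 180 0 -97.5
```

```text
13.6167 pos [ 0.594  -0.1767  0.0339] [179.9  -0.  -97.5] rot [ 0.002 -0.    -0.001] shift cm [ 0.3  -0.25  1.34]
```

>>> {"method": "play_rows", "body": {
  "commands": [
    [[0, 0, 0, 0.3, -0.2, 0.2, 2.3], [0, 0, 0, 0.3, -0.2, 0.8, 2.3], [0, 0, 0, 0.3, -0.2, 1.3, 2.3], [0, 0, 0, 0.3, -0.2, 1.3, 2.3], [0, 0, 0, 0.3, -0.2, 1.3, 5], [0, 0, 0, 0.3, -0.2, 1.3, 5], [0, 0, 0, 0.3, -0.2, 1.3, 5], [0, 0, 0, 0.3, -0.2, 1.3, 5]]
  ]
}}

```text
clock: 14.28
tool_pos: [0.5964, -0.1804, 0.0218]
orientation: [-180.0, 0.0, -97.6]
force: [0.5, 0.4, -0.3]
opening: 0.0487
gripper_force: 0.0
```

>>> {"method": "play_rows", "body": {
  "commands": [
    [[0, 0, 0, 0, 0, -1, 5], [0, 0, 0, 0, 0, -4, 5], [0, 0, 0, 0, 0, -8, 5.5], [0, 0, 0, 0, 0, -12, 6], [0, 0, 0, 0, 0, -12, 6], [0, 0, 0, 0, 0, -12, 6]]
  ]
}}

```text
clock: 14.78
tool_pos: [0.5982, -0.1805, 0.146]
orientation: [-179.6, 0.0, -97.5]
force: [0.5, -0.3, -0.3]
opening: 0.0598
gripper_force: 0.0
```

```bash
python3 go.py 0.662 -0.011 0.14 180 0 -90
python3 - <<'E'
from h import *
a=snap("top")['color'][140:280,360:480];b=snap("scene")['color'][220:320,290:460]
cv2.imwrite('pics/p4.png',np.hstack([cv2.resize(a,(300,350),interpolation=3),np.vstack([cv2.resize(b,(500,294),interpolation=3),np.zeros((56,500,3),np.uint8)])])[:,:,::-1])
E
```

```text
14.7833 pos [ 0.5982 -0.1805  0.146 ] [-179.6    0.   -97.5] rot [-0.007  0.    -0.132] shift cm [-17.64  -4.09   0.63]
```

View pics/p4.png

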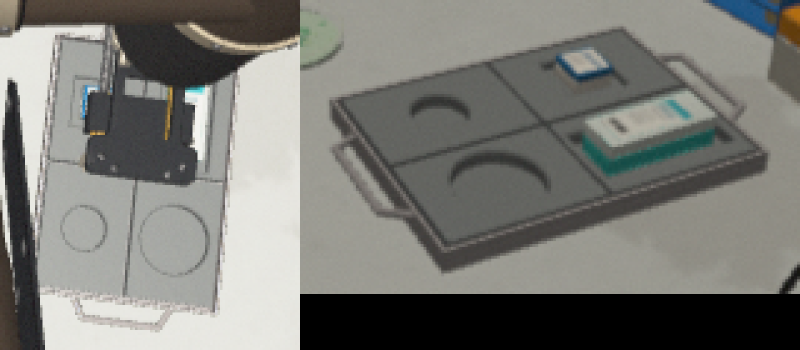

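Both boxes are seated (scene crop: cover box (585,65), slide box (650,130)). Next the oil bottle, closing along y because the rack stands behind it.

>>> {"method": "play_rows", "body": {
  "commands": [
    [[0, 0, -0.12, -2, -0.5, 0, 6], [0, 0, -0.24, -5, -1, 0, 6], [0, 0, -0.36, -8, -2, 0, 6], [0, 0, -0.48, -11, -3, 0, 6], [0, 0, -0.6, -14, -3.5, 0, 6], [0, 0, -0.72, -16, -4, 0, 6], [0, 0, -0.84, -17.6, -4.3, 0, 6], [0, 0, -0.96, -17.6, -4.3, 0, 6]]
  ]
}}

```text
clock: 15.55
tool_pos: [0.6622, -0.0088, 0.1398]
orientation: [179.9, 0.1, -42.1]
force: [0.2, -0.7, 0.1]
opening: 0.0602
gripper_force: 0.0
```

>>> {"method": "play_rows", "body": {
  "commands": [
    [[0, 0, -0.12, 0, 0, 0, 6], [0, 0, -0.24, 0, 0, 0, 6], [0, 0, -0.36, 0, 0, 0, 6], [0, 0, -0.48, 0, 0, 0, 6], [0, 0, -0.6, 0, 0, 0, 6], [0, 0, -0.72, 0, 0, 0, 6], [0, 0, -0.74, 0, 0, 0, 6], [0, 0, -0.74, 0, 0, 0, 6]]
  ]
}}

```text
clock: 16.22
tool_pos: [0.6614, -0.0117, 0.1404]
orientation: [180.0, 0.1, -0.3]
force: [0.9, -0.1, -0.8]
opening: 0.0601
gripper_force: 0.0
```

```bash
python3 go.py 0.662 -0.011 0.02 180 0 0;python3 - <<'E'
from m import *
z=np.load('w3.npz');w=dict(o=z['o'],r=z['r'],camera_matrix=z['k'])
# w3 oil: base arc near nadir, from picture
im=cv2.imread('pics/w3.png')[40:100,345:405];cv2.imwrite('pics/o.png',np.hstack([cv2.resize(im,(400,400),interpolation=2),cv2.resize(cv2.imread('pics/w1.png')[25:75,385:435],(400,400),interpolation=2)]))
for X in[(0.662,-.011,0),(0.662,-.011,.045),(.662,-.011,.08)]:
    print(proj(w,X))
E
```

```text
16.2167 pos [ 0.6614 -0.0117  0.1404] [ 1.8e+02  1.0e-01 -3.0e-01] rot [ 0.     0.002 -0.005] shift cm [ 0.08 -0.08 12.04]
[372.12805575  74.31006688]
[382.84912132  65.17370681]
[394.4253655   55.30857407]
```

View pics/o.png

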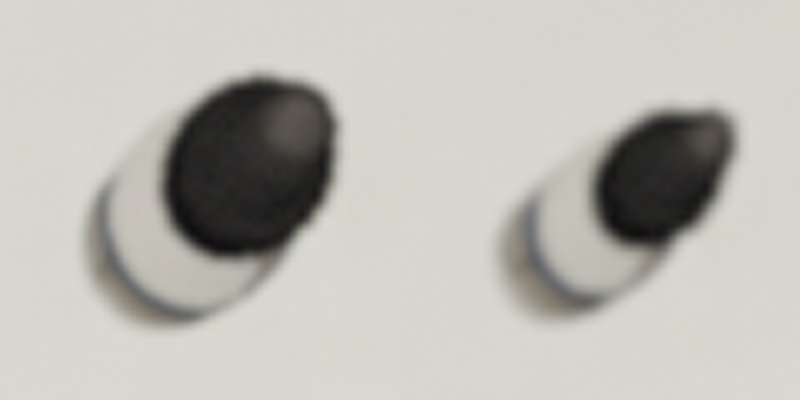

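Run:
```python
from m import *
z=np.load('w3.npz');w3=dict(o=z['o'],r=z['r'],camera_matrix=z['k'])
w1=dict(o=np.load('w1o.npy'),r=np.load('w1r.npy'),camera_matrix=np.load('K.npy'))
print('tip',tri([ray(w3,391.5,57.25),ray(w1,424.4,41.25)]),onz(w3,391.5,57.25,.078),onz(w1,424.4,41.25,.078))
print(circ([onz(w3,345+a/6.667,40+b/6.667,0) for a,b in[(86,240),(103,290),(150,323)]],.0125),circ([onz(w1,385+a/8,25+b/8,0) for a,b in[(100,255),(115,300),(150,320)]],.0125))
```

```text
tip [ 0.6622962  -0.01066447  0.07315995] [ 0.66119866 -0.00952243  0.078     ] [ 0.66121082 -0.00891588  0.078     ]
(array([ 0.66141431, -0.00980805]), np.float64(5.609003358280837e-05)) (array([ 0.66124106, -0.0107478 ]), np.float64(0.00012266039308497442))
```

Oil bottle at (0.6613, -0.010), tip about 75 mm up, in both views. Descend.

>>> {"method": "play_rows", "body": {
  "commands": [
    [[0, 0, 0, 0, -0.15, 2, 6], [0, 0, 0, 0, -0.15, 5, 6], [0, 0, 0, 0, -0.15, 8, 6], [0, 0, 0, 0, -0.15, 10.5, 6], [0, 0, 0, 0, -0.15, 11.5, 6], [0, 0, 0, 0, -0.15, 11.9, 6], [0, 0, 0, 0, -0.15, 11.9, 6], [0, 0, 0, 0, -0.15, 11.9, 6]]
  ]
}}

```text
clock: 16.88
tool_pos: [0.663, -0.01, 0.0237]
orientation: [180.0, -0.1, -0.2]
force: [0.4, -0.8, 0.3]
opening: 0.06
gripper_force: 0.0
```

>>> {"method": "play_rows", "body": {
  "commands": [
    [[0, 0, 0, 0, 0, 0, 4], [0, 0, 0, 0, 0, 0, 2], [0, 0, 0, 0, 0, 0, 1.7], [0, 0, 0, 0, 0, 0, 1.7], [0, 0, 0, 0, 0, 0, 1.7], [0, 0, 0, 0, 0, 0, 1.7], [0, 0, 0, 0, 0, 0, 1.7], [0, 0, 0, 0, 0, 0, 1.7]]
  ]
}}

```text
clock: 17.55
tool_pos: [0.6622, -0.0101, 0.0228]
orientation: [180.0, -0.0, -0.2]
force: [-0.1, -0.3, 2.3]
opening: 0.0228
gripper_force: 29.9
```

```bash
python3 go.py 0.480 -0.165 0.12 180 0 0
```

```text
17.55 pos [ 0.6622 -0.0101  0.0228] [180.   -0.   -0.2] rot [ 0.    -0.    -0.003] shift cm [-18.17  15.54  -9.73]
```

The opening is 22.8 mm where 25 is expected, so the pads may sit on the shoulder. Regrasp 5 mm lower.

>>> {"method": "play_rows", "body": {
  "commands": [
    [[0, 0, 0, 0, 0, 0, 4], [0, 0, 0, 0, 0, 0, 4], [0, 0, 0, 0, 0, 0, 4], [0, 0, 0, 0, 0, 0.3, 4], [0, 0, 0, 0, 0, 0.5, 4], [0, 0, 0, 0, 0, 0.5, 1.8], [0, 0, 0, 0, 0, 0.5, 1.8], [0, 0, 0, 0, 0, 0.5, 1.8]]
  ]
}}

```text
clock: 18.22
tool_pos: [0.662, -0.0101, 0.0174]
orientation: [180.0, 0.0, -0.2]
force: [-0.6, 0.1, 0.5]
opening: 0.0257
gripper_force: 0.1
```

>>> {"method": "play_rows", "body": {
  "commands": [
    [[0, 0, 0, 0, 0, 0, 1.8], [0, 0, 0, 0, 0, 0, 1.8], [0, 0, 0, 0, 0, 0, 1.8], [0, 0, 0, 0, 0, -1, 1.8], [0, 0, 0, 0, 0, -4, 1.8], [0, 0, 0, 0, 0, -7, 1.8], [0, 0, 0, 0, 0, -7, 1.8]]
  ]
}}

```text
clock: 18.8
tool_pos: [0.666, -0.0097, 0.0949]
orientation: [-180.0, -0.6, -0.1]
force: [1.1, -0.1, 1.0]
opening: 0.0234
gripper_force: 30.0
```

```bash
python3 go.py 0.480 -0.165 0.09 180 0 0
python3 - <<'E'
from h import *
b=snap("scene")['color'][140:260,300:440];w=snap("wrist")['color'][150:300,200:440]
cv2.imwrite('pics/p5.png',np.hstack([cv2.resize(b,(400,343),interpolation=2),cv2.resize(w,(400,343),interpolation=2)])[:,:,::-1])
E
```

```text
18.8 pos [ 0.666  -0.0097  0.0949] [-1.8e+02 -6.0e-01 -1.0e-01] rot [-0.001 -0.01  -0.001] shift cm [-18.58  15.55   0.3 ]
```

View pics/p5.png

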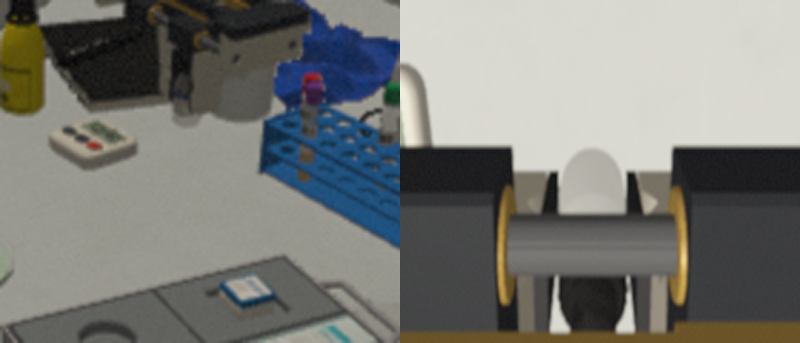

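The bottle is held upright between the pads. Carry it to the small round recess.

>>> {"method": "play_rows", "body": {
  "commands": [
    [[0, 0, 0, -1.2, 1, 0, 1.8], [0, 0, 0, -3.6, 3, 0, 1.8], [0, 0, 0, -6.5, 5.5, 0, 1.8], [0, 0, 0, -9.4, 8, 0, 1.8], [0, 0, 0, -12.3, 10.5, 0, 1.8], [0, 0, 0, -15.2, 13, 0, 1.8], [0, 0, 0, -17.4, 14.8, 0, 1.8], [0, 0, 0, -18.2, 15.5, 0, 1.8]]
  ]
}}

```text
clock: 19.57
tool_pos: [0.4752, -0.1662, 0.0869]
orientation: [-180.0, 0.2, -0.3]
force: [-0.4, -0.5, -0.4]
opening: 0.023
gripper_force: 30.0
```

>>> {"method": "play_rows", "body": {
  "commands": [
    [[0, 0, 0, 0, 0, 0.5, 1.8], [0, 0, 0, 0, 0, 2, 1.8], [0, 0, 0, 0, 0, 3.5, 1.8], [0, 0, 0, 0, 0, 4, 1.8], [0, 0, 0, 0, 0, 4, 1.8], [0, 0, 0, 0, 0, 4, 1.8]]
  ]
}}

```text
clock: 20.07
tool_pos: [0.4799, -0.1643, 0.0473]
orientation: [180.0, 0.1, -0.1]
force: [0.2, 0.6, -0.7]
opening: 0.0231
gripper_force: 30.0
```

```bash
python3 go.py 0.480 -0.165 0.026 180 0 0
python3 - <<'E'
from h import *
b=snap("scene")['color'][190:320,280:460];
cv2.imwrite('pics/p6.png',cv2.resize(b,(720,520),interpolation=2)[:,:,::-1])
E
```

```text
20.0667 pos [ 0.4799 -0.1643  0.0473] [ 1.8e+02  1.0e-01 -1.0e-01] rot [ 0.     0.001 -0.002] shift cm [0.01 0.07 2.13]
```

View pics/p6.png

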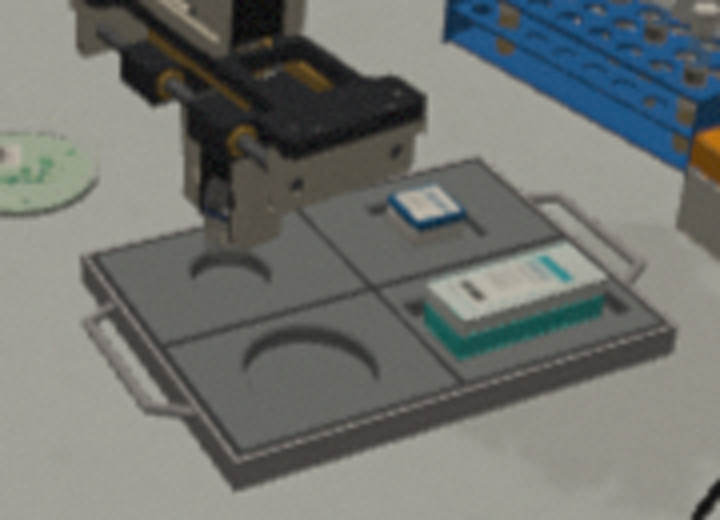

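The bottle hangs above the small round recess (230,265). Lower it.

>>> {"method": "play_rows", "body": {
  "commands": [
    [[0, 0, 0, 0, 0, 0.5, 1.8], [0, 0, 0, 0, 0, 1.2, 1.8], [0, 0, 0, 0, 0, 1.8, 1.8], [0, 0, 0, 0, 0, 2.1, 1.8], [0, 0, 0, 0, 0, 2.1, 1.8], [0, 0, 0, 0, 0, 2.1, 1.8]]
  ]
}}

```text
clock: 20.62
tool_pos: [0.4794, -0.1646, 0.0263]
orientation: [180.0, 0.0, -0.2]
force: [0.5, 0.4, -0.4]
opening: 0.0229
gripper_force: 30.0
```

>>> {"method": "play_rows", "body": {
  "commands": [
    [[0, 0, 0, 0, 0, 0.1, 1.8], [0, 0, 0, 0, 0, 0.2, 1.8], [0, 0, 0, 0, 0, 0.2, 1.8], [0, 0, 0, 0, 0, 0.2, 1.8]]
  ]
}}

```text
clock: 20.95
tool_pos: [0.4797, -0.1646, 0.0247]
orientation: [-180.0, -0.0, -0.2]
force: [0.4, 0.1, 0.3]
opening: 0.0231
gripper_force: 30.0
```

>>> {"method": "play_rows", "body": {
  "commands": [
    [[0, 0, 0, 0, 0, 0, 2.6], [0, 0, 0, 0, 0, 0, 3.2], [0, 0, 0, 0, 0, 0, 4.5], [0, 0, 0, 0, 0, 0, 5], [0, 0, 0, 0, 0, 0, 5], [0, 0, 0, 0, 0, 0, 5]]
  ]
}}

```text
clock: 21.45
tool_pos: [0.4796, -0.1646, 0.0246]
orientation: [180.0, -0.0, -0.2]
force: [0.1, 0.4, 0.1]
opening: 0.0486
gripper_force: 0.0
```

>>> {"method": "play_rows", "body": {
  "commands": [
    [[0, 0, 0, 0, 0, -1, 5], [0, 0, 0, 0, 0, -4, 5], [0, 0, 0, 0, 0, -8, 5], [0, 0, 0, 0, 0, -12, 6], [0, 0, 0, 0, 0, -16, 8.7], [0, 0, 0, 0, 0, -20, 8.7], [0, 0, 0, 0, 0, -20, 8.7]]
  ]
}}

```text
clock: 22.03
tool_pos: [0.4834, -0.1655, 0.2341]
orientation: [179.9, -0.8, -0.1]
force: [1.9, -0.7, -0.5]
opening: 0.0711
gripper_force: 0.0
```

Run:
```python
from m import *
t=snap("top","t7.png");s=snap("scene","s7.png")
rs={}
for n,p in(('t',t),('s',s)):
    for k in("oil_bottle","stain_bottle"):
        for d in ctrl.find_in(p,k)[:4]:print(n,k,np.round(d['bbox'],1).tolist(),round(d['conf'],2))
# predicted boxes
def box(p,c,r,z0,z1):
    a=np.linspace(0,6.28,40);q=np.array([proj(p,(c[0]+r*np.cos(x),c[1]+r*np.sin(x),z)) for x in a for z in(z0,z1)]);m=q.min(0);return np.r_[m,q.max(0)-m].round(1)
for c in((.480,-.1648),):print('oil pred',box(t,c,.0125,.007,.052),proj(t,(*c,.087)),box(s,c,.0125,.007,.052),proj(s,(*c,.087)))
c=(.433,.225);print('stain pred',box(t,c,.024,0,.09),proj(t,(*c,.144)),box(s,c,.024,0,.09),proj(s,(*c,.144)))
print(ctrl.get_obs()['tool_pos'],ctrl.get_obs()['joint_pos'].round(1),ctrl.get_obs()['clock'])
```

```text
t stain_bottle [205.3, 246.6, 14.7, 14.8] 0.62
t stain_bottle [171.8, 231.0, 25.9, 16.7] 0.57
s oil_bottle [329.6, 229.1, 14.7, 34.5] 0.63
s stain_bottle [227.4, 146.5, 20.7, 48.9] 0.89
s stain_bottle [261.1, 161.0, 14.7, 31.7] 0.82
s stain_bottle [229.3, 151.8, 3.6, 2.5] 0.64
oil pred [386.7 224.2  14.1  12.1] [397.9264186  228.76022079] [329.9 240.   13.1  25.4] [337.37647627 228.51363289]
stain pred [205.  239.   30.8  22.6] [209.73768874 249.93852755] [226.2 159.3  21.2  39.4] [234.31334551 143.08287862]
[ 0.4787492  -0.16451982  0.2235313 ] [  3.3   4.7 -20.4  -0.  -65.   86.6] 22.3333
```

The oil bottle's detected box in the scene view, (330,229)-(344,264), matches an upright bottle on the recess floor. The 144 mm stain bottle would hit the palm in a vertical grasp, so I'll tilt the tool about 45°. First I move over and turn at a safe height.

>>> {"method": "play_rows", "body": {
  "commands": [
    [[0, 0, -0.12, -1, -2, -2, 8], [0, 0, -0.24, -2, -5, -4, 8], [0, 0, -0.36, -3, -8, -5.6, 8], [0, 0, -0.48, -4, -11.5, -5.6, 8], [0, 0, -0.6, -5, -15, -5.6, 8], [0, 0, -0.72, -6, -18.5, -5.6, 8], [0, 0, -0.84, -7, -22, -5.6, 8], [0, 0, -0.96, -7.9, -25.5, -5.6, 8]]
  ]
}}

```text
clock: 23.0
tool_pos: [0.4, 0.0918, 0.2798]
orientation: [-180.0, 0.1, 55.2]
force: [1.6, 0.5, -0.1]
opening: 0.0799
gripper_force: 0.0
```

>>> {"method": "play_rows", "body": {
  "commands": [
    [[0, 0, -0.12, 0, 0, 0, 8], [0, 0, -0.24, 0, 0, 0, 8], [0, 0, -0.35, 0, 0, 0, 8], [0, 0, -0.35, 0, 0, 0, 8], [0, 0, -0.35, 0, 0, 0, 8]]
  ]
}}

```text
clock: 23.42
tool_pos: [0.401, 0.0905, 0.2797]
orientation: [-179.9, 0.1, 74.7]
force: [0.7, 0.1, -0.2]
opening: 0.08
gripper_force: 0.0
```

>>> {"method": "play_rows", "body": {
  "commands": [
    [[0, 0.1, 0, 0, 0, 0, 8], [0, 0.2, 0, 0, 0, 0, 8], [0, 0.3, 0, 0, 0, 0, 8], [0, 0.4, 0, 0, 0, 0, 8], [0, 0.4, 0, 0, 0, 0, 8], [0, 0.4, 0, 0, 0, 0, 8]]
  ]
}}

```text
clock: 23.92
tool_pos: [0.4016, 0.0884, 0.2804]
orientation: [-179.9, -22.9, 74.3]
force: [-0.5, -0.3, 1.3]
opening: 0.0805
gripper_force: 0.0
```

Run:
```python
from m import *
o=ctrl.get_obs();print({k:np.round(o[k],4).tolist() for k in('clock','joint_pos','tool_pos','orientation')})
w=dict(o=np.load('w1o.npy'),r=np.load('w1r.npy'),camera_matrix=np.load('K.npy'))
c2=lambda u,v:(160+u/4,100+v/4)
print('small',circ([onz(w,*c2(*q),0) for q in[(443,220),(436,200),(420,188)]],.016))
print('med',circ([onz(w,*c2(*q),0) for q in[(207,365),(200,345),(180,330)]],.018))
```

```text
{'clock': 23.9167, 'joint_pos': [21.0605, -11.6081, -23.416, -20.1088, -65.507, 149.6704], 'tool_pos': [0.4016, 0.0884, 0.2804], 'orientation': [-179.891, -22.884, 74.3471]}
small (array([0.51571478, 0.20963026]), np.float64(0.00029019957033498897))
med (array([0.4570414 , 0.31102847]), np.float64(0.0003563155919280997))
```

```bash
cat > kin.py <<'E'
import numpy as np
from scipy.spatial.transform import Rotation as R
from scipy.optimize import least_squares
def fk(j,P,s4=1):
    L2,L3,zm,d,Lt=P;a=np.radians(j);e=a[2]-a[1];zs=zm+Lt
    A=R.from_euler('Z',a[0]);F=A*R.from_euler('Y',-e)*R.from_euler('X',s4*a[3])*R.from_euler('Y',-a[4])
    p=A.apply([L2*np.sin(a[1])+L3*np.cos(e),0,zs+L2*np.cos(a[1])+L3*np.sin(e)])+F.apply([Lt,-d,0])
    T=F*R.from_matrix(np.array([[0,0,1],[0,1,0],[-1,0,0.]]))  # tool z = forearm x
    return p,T,a[5]
E
python3 - <<'E'
from kin import *
D=[([80.734,20.593,.634,-.019,-70.136,-16.504],[.293,.607,.226],[179.9,0,-25.777]),
([34.104,14.111,-20.593,0,-55.34,-34.52],[.5443,.137,.1402],[180,0,-90.4]),
([3.3,4.7,-20.4,0,-65,86.6],[.4787,-.1645,.2235],[180,0,-.2]),
([21.0605,-11.6081,-23.416,-20.1088,-65.507,149.6704],[.4016,.0884,.2804],[-179.891,-22.884,74.3471])]
for s4 in(1,-1):
    f=lambda P:np.r_[np.concatenate([fk(j,P,s4)[0]-p for j,p,_ in D]),.3*(fk(D[3][0],P,s4)[1].apply([0,0,1])-R.from_euler('xyz',D[3][2],degrees=True).apply([0,0,1]))]
    s=least_squares(f,[.6,.455,-.183,.19,.35]);print(s4,s.x.round(4),abs(s.fun).max())
    for s6 in(1,-1):
        for j,p,r in D:
            _,T,a6=fk(j,s.x,s4);print(s6,((T*R.from_euler('Z',s6*a6)).inv()*R.from_euler('xyz',r,degrees=True)).as_rotvec(degrees=True).round(1))
E
```

```text
1 [ 0.3637  0.5272  0.0587  0.1837 -0.3363] 0.17518017267986882
1 [ -0.  -0. -57.]
1 [  0.  -0. -21.]
1 [-0.1  0.1 96.9]
1 [ 25.8  25.8 -11.7]
-1 [ -0.  -0. -90.]
-1 [  0.  -0. -90.]
-1 [  0.1   0.1 -89.9]
-1 [ 37.7   9.9 -70.1]
-1 [ 0.6007  0.4636 -0.1783  0.1917  0.3775] 0.0003183643881016496
1 [ -0.  -0. -57.]
1 [  0.  -0. -21.]
1 [-0.1  0.1 96.9]
1 [  0.    0.  -29.3]
-1 [ -0.  -0. -90.]
-1 [  0.  -0. -90.]
-1 [  0.1   0.1 -89.9]
-1 [  0.   0. -90.]
```

The kinematic model fits to 0.3 mm. Check which grasp directions are reachable for pick and place.

```bash
cat >> kin.py <<'E'
P=[0.6007,0.4636,-0.1783,0.1917,0.3775]
lo=np.array([-176,-82,-58.2,-173.8,-174.7,-173.6]);hi=np.array([176,121.7,71.7,95.5,-.2,173.6])
def full(j):
    p,T,a6=fk(j,P,-1);return p,T*R.from_euler('Z',-a6)*R.from_euler('Z',-90,degrees=True)
def ik(p,Rt,j0):
    def f(j):
        q,T=full(j);return np.r_[(q-p)*10,(T.inv()*Rt).as_rotvec()]
    s=least_squares(f,np.clip(j0,lo+1,hi-1),bounds=(lo,hi),x_scale=50.);return s.x,abs(s.fun).max()
def tilt(phi,th,flip):
    return R.from_euler('Z',phi,degrees=True)*R.from_euler('X',180,degrees=True)*R.from_euler('Y',th,degrees=True)*R.from_euler('Z',180*flip,degrees=True)
E
python3 - <<'E'
from kin import *
rng=np.random.default_rng(0)
S=np.array([.433,.225,.08]);B=np.array([.470,-.247,.087])
for th in(45,50):
  for phi in(60,70,80,90):
    for fl in(0,1):
        T=tilt(phi,th,fl);z=T.apply([0,0,1]);out=[]
        for n,g in(('grasp',S+.019*z),('stand',S-.121*z),('place',B+.019*z)):
            best=(None,9)
            for j0 in[[21,-11,-23,-20,-65,150],[21,-11,-23,-20,-65,-30],[-20,-20,-40,-40,-70,-30],[-20,-20,-40,-40,-70,130]]:
                j,e=ik(g,T,np.array(j0,float))
                if e<best[1]:best=(j,e)
            out.append((best[0].round(0).astype(int).tolist(),round(best[1],3)))
        print(th,phi,fl,out)
E
```

```text
45 60 0 [([12, 10, -35, -73, -34, -162], np.float64(0.0)), ([10, -9, -38, -52, -42, 174], np.float64(0.017)), ([-41, 28, -9, -47, -71, -146], np.float64(0.0))]
45 60 1 [([12, 10, -35, -73, -34, 18], np.float64(0.0)), ([7, -8, -37, -54, -44, -3], np.float64(0.0)), ([-41, 28, -9, -47, -71, 34], np.float64(0.0))]
45 70 0 [([10, 13, -32, -67, -42, -158], np.float64(0.0)), ([1, -1, -31, -54, -55, -170], np.float64(0.0)), ([-39, 30, -5, -43, -77, -142], np.float64(0.0))]
45 70 1 [([10, 13, -32, -67, -42, 22], np.float64(0.0)), ([1, -1, -31, -54, -55, 10], np.float64(0.0)), ([-39, 30, -5, -43, -77, 38], np.float64(0.0))]
45 80 0 [([9, 16, -28, -63, -49, -155], np.float64(0.0)), ([-1, 5, -26, -52, -63, -163], np.float64(0.0)), ([-36, 33, -2, -40, -82, -138], np.float64(0.0))]
45 80 1 [([9, 16, -28, -63, -49, 25], np.float64(0.0)), ([-1, 5, -26, -52, -63, 17], np.float64(0.0)), ([-36, 33, -2, -40, -82, 42], np.float64(0.0))]
45 90 0 [([10, 19, -24, -58, -55, -151], np.float64(0.0)), ([0, 10, -20, -49, -69, -158], np.float64(0.0)), ([-34, 35, 1, -36, -86, -134], np.float64(0.0))]
45 90 1 [([10
[... 669 characters left out ...]
 -32, -60, -60, 21], np.float64(0.0)), ([-41, 33, -4, -46, -81, 41], np.float64(0.0))]
50 80 0 [([4, 19, -28, -68, -53, -146], np.float64(0.0)), ([-7, 8, -26, -56, -67, -154], np.float64(0.0)), ([-39, 35, 0, -42, -86, -136], np.float64(0.0))]
50 80 1 [([4, 19, -28, -68, -53, 34], np.float64(0.0)), ([-7, 8, -26, -56, -67, 26], np.float64(0.0)), ([-39, 35, 0, -42, -86, 44], np.float64(0.0))]
50 90 0 [([5, 21, -24, -62, -60, -145], np.float64(0.0)), ([-5, 14, -20, -53, -73, -150], np.float64(0.0)), ([-36, 38, 4, -39, -91, -132], np.float64(0.0))]
50 90 1 [([5, 21, -24, -62, -60, 35], np.float64(0.0)), ([-5, 14, -20, -53, -73, 30], np.float64(0.0)), ([-36, 38, 4, -39, -91, 48], np.float64(0.0))]
```

Flip=1 at φ=70°, θ=50° keeps all joints well inside their ranges. Turn the tool about its own axis first.

>>> {"method": "play_rows", "body": {
  "commands": [
    [[0, 0, 0.12, 0, 0, 0, 8], [0, 0, 0.24, 0, 0, 0, 8], [0, 0, 0.36, 0, 0, 0, 8], [0, 0, 0.48, 0, 0, 0, 8], [0, 0, 0.6, 0, 0, 0, 8], [0, 0, 0.72, 0, 0, 0, 8], [0, 0, 0.84, 0, 0, 0, 8], [0, 0, 0.96, 0, 0, 0, 8]]
  ]
}}

```text
clock: 24.58
tool_pos: [0.4013, 0.0912, 0.2801]
orientation: [-160.9, -12.6, 17.4]
force: [1.1, -0.6, 0.1]
opening: 0.0804
gripper_force: 0.0
```

>>> {"method": "play_rows", "body": {
  "commands": [
    [[0, 0, 0.12, 0, 0, 0, 8], [0, 0, 0.24, 0, 0, 0, 8], [0, 0, 0.36, 0, 0, 0, 8], [0, 0, 0.48, 0, 0, 0, 8], [0, 0, 0.6, 0, 0, 0, 8], [0, 0, 0.72, 0, 0, 0, 8], [0, 0, 0.84, 0, 0, 0, 8], [0, 0, 0.96, 0, 0, 0, 8]]
  ]
}}

```text
clock: 25.25
tool_pos: [0.4013, 0.0912, 0.2802]
orientation: [-158.6, 7.8, -34.0]
force: [0.1, -0.7, -0.3]
opening: 0.0798
gripper_force: 0.0
```

>>> {"method": "play_rows", "body": {
  "commands": [
    [[0, 0, 0.12, 0, 0, 0, 8], [0, 0, 0.24, 0, 0, 0, 8], [0, 0, 0.36, 0, 0, 0, 8], [0, 0, 0.48, 0, 0, 0, 8], [0, 0, 0.6, 0, 0, 0, 8], [0, 0, 0.72, 0, 0, 0, 8], [0, 0, 0.84, 0, 0, 0, 8], [0, 0, 0.96, 0, 0, 0, 8]]
  ]
}}

```text
clock: 25.92
tool_pos: [0.4012, 0.0912, 0.2801]
orientation: [-174.1, 22.0, -89.4]
force: [0.1, -0.6, 0.2]
opening: 0.0798
gripper_force: 0.0
```

```bash
cat > gt.py <<'E'
import sys;from kin import *;from plant import ctrl
# gt.py gx gy gz back phi th : tool shift to grasp point g, backed off by back (m), flip 1
a=list(map(float,sys.argv[1:]));o=ctrl.get_obs();A=R.from_euler('xyz',o['orientation'],degrees=True)
T=tilt(a[4],a[5],1);z=T.apply([0,0,1]);p=np.array(a[:3])+(.019-a[3])*z
zz=A.apply([0,0,1]);print(o['clock'],'now th',np.degrees(np.arccos(-zz[2])).round(1),'phi',np.degrees(np.arctan2(zz[1],zz[0])).round(1),'tcp',o['tool_pos'].round(4),'->',p.round(4),'rot',(A.inv()*T).as_rotvec().round(3),'shift',(A.inv().apply(p-o['tool_pos'])*100).round(2),o['joint_pos'].round(0),'F',np.round(o['force'],1))
E
python3 gt.py .433 .225 .08 .14 70 50
```

```text
25.9167 now th 22.8 phi 75.1 tcp [0.4012 0.0912 0.2801] -> [0.4013 0.1379 0.1578] rot [ 0.113 -0.466  0.318] shift [ 0.25  1.3  13.03] [ 22. -12. -23. -20. -66. -16.] F [ 0.1 -0.6  0.2]
```

>>> {"method": "play_rows", "body": {
  "commands": [
    [[0.02, -0.09, 0.06, 0, 0, 0, 7.6], [0.04, -0.18, 0.13, 0, 0, 0, 7.6], [0.07, -0.28, 0.19, 0, 0.5, 2, 7.6], [0.09, -0.37, 0.25, 0.1, 1, 5, 7.6], [0.113, -0.466, 0.318, 0.2, 1.3, 8, 7.6], [0.113, -0.466, 0.318, 0.25, 1.3, 11, 7.6], [0.113, -0.466, 0.318, 0.25, 1.3, 13, 7.6], [0.113, -0.466, 0.318, 0.25, 1.3, 13, 7.6]]
  ]
}}

```text
clock: 26.58
tool_pos: [0.3994, 0.1379, 0.1543]
orientation: [179.3, 50.0, -110.2]
force: [0.2, 0.5, 1.4]
opening: 0.076
gripper_force: 0.0
```

```bash
python3 gt.py .433 .225 .08 .07 70 50
python3 - <<'E'
from det import *
p=snap("wrist","w8.png");s=snap("scene")
for k in("stain_bottle",):
    for d in ctrl.find_in(p,k)[:4]:print(k,np.round(d['bbox'],1).tolist(),round(d['conf'],2))
for z in(0,.09,.144):print(proj(p,(.433,.225,z)))
print('small',proj(p,(.5157,.21,0)),'med',proj(p,(.457,.311,0)))
cv2.imwrite('pics/p8.png',np.hstack([cv2.resize(p['color'],(480,300),interpolation=3),cv2.resize(s['color'][110:230,190:318],(320,300),interpolation=2)])[:,:,::-1])
E
```

```text
26.5833 now th 50.0 phi 70.6 tcp [0.3994 0.1379 0.1543] -> [0.4196 0.1883 0.1128] rot [ 0.008 -0.    -0.003] shift [-0.31 -0.24  6.82] [ -7.   3. -32. -60. -60.  22.] F [0.2 0.5 1.4]
stain_bottle [285.5, 115.8, 47.5, 128.4] 0.93
stain_bottle [222.0, 131.5, 34.9, 94.1] 0.87
stain_bottle [314.9, 196.7, 13.0, 46.2] 0.48
[311.47518045 131.1297243 ]
[311.62978594 204.8432736 ]
[311.74503572 259.79261468]
small [239.95831392 139.14905579] med [316.77404924 171.98094976]
```

View pics/p8.png

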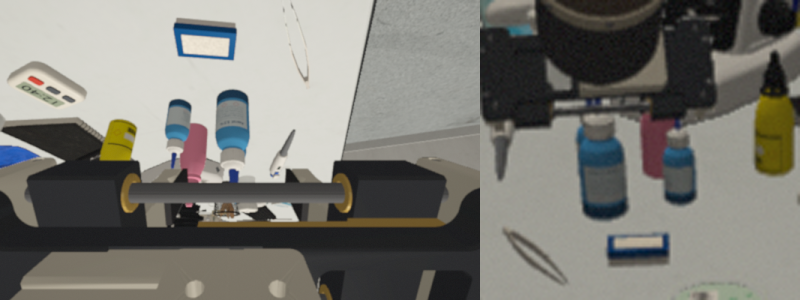

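Last picture: the large bottle (w8 bbox centre x=309, predicted 311) is centred between the fingers, and the small bottle stays outside. Advance along the tool axis.

>>> {"method": "play_rows", "body": {
  "commands": [
    [[0.008, 0, 0, -0.1, -0.2, 1, 7.6], [0.008, 0, 0, -0.3, -0.4, 3, 7.6], [0.008, 0, 0, -0.3, -0.4, 5, 7.6], [0.008, 0, 0, -0.3, -0.4, 6.8, 7.6], [0.008, 0, 0, -0.3, -0.4, 6.8, 7.6], [0.008, 0, 0, -0.3, -0.4, 6.8, 7.6]]
  ]
}}

```text
clock: 27.23
tool_pos: [0.4237, 0.1878, 0.1184]
orientation: [-179.1, 50.2, -109.1]
force: [0.1, -0.2, 0.1]
opening: 0.0758
gripper_force: 0.0
```

```bash
python3 gt.py .433 .225 .08 0 70 50
python3 - <<'E'
from det import *
p=snap("wrist")
for d in ctrl.find_in(p,"stain_bottle")[:3]:print(np.round(d['bbox'],1).tolist(),round(d['conf'],2))
print(proj(p,(.433,.225,0)),[proj(p,(.433+a*.94*.024,.225-a*.34*.024,.03)).round(0) for a in(-1,1)])
E
```

```text
27.2333 now th 50.2 phi 69.7 tcp [0.4237 0.1878 0.1184] -> [0.438  0.2387 0.0678] rot [-0.004  0.003  0.01 ] shift [0.51 0.44 7.28] [ -1.   8. -32. -66. -53.  26.] F [ 0.1 -0.2  0.1]
[205.9, 123.7, 46.5, 108.3] 0.76
[287.0, 107.3, 61.2, 187.3] 0.6
[320.16735856 123.36809678] [array([349., 152.]), array([292., 151.])]
```

```bash
python3 - <<'E'
from det import *
p=snap("wrist")
for d in ctrl.find_in(p,"stain_bottle")[:3]:print(np.round(d['bbox'],1).tolist(),round(d['conf'],2))
print([proj(p,(.433+a*.94*.024,.225-a*.34*.024,.03)).round(1) for a in(-1,1)])
E
python3 gt.py .433 .225 .08 0 70 50
```

```text
[206.5, 123.0, 46.4, 109.0] 0.87
[290.7, 107.6, 57.5, 185.9] 0.73
[array([349.3, 152. ]), array([292.4, 151.4])]
27.4333 now th 50.2 phi 69.5 tcp [0.4241 0.1868 0.1185] -> [0.438  0.2387 0.0678] rot [-0.007  0.003  0.01 ] shift [0.46 0.52 7.35] [ -1.   8. -32. -66. -53.  26.] F [0.2 0.4 0.6]
```

>>> {"method": "play_rows", "body": {
  "commands": [
    [[-0.003, 0.001, 0.005, 0.2, 0.2, 1, 7.6], [-0.007, 0.003, 0.01, 0.4, 0.45, 2.5, 7.6], [-0.007, 0.003, 0.01, 0.45, 0.45, 4, 7.6], [-0.007, 0.003, 0.01, 0.45, 0.45, 5.5, 7.6], [-0.007, 0.003, 0.01, 0.45, 0.45, 6.5, 7.6], [-0.007, 0.003, 0.01, 0.45, 0.45, 6.5, 7.6], [-0.007, 0.003, 0.01, 0.45, 0.45, 6.5, 7.6]]
  ]
}}

```text
clock: 28.02
tool_pos: [0.4357, 0.2326, 0.0717]
orientation: [179.7, 49.9, -110.3]
force: [-0.9, -0.0, -0.5]
opening: 0.0759
gripper_force: 0.0
```

```bash
python3 gt.py .433 .225 .08 0 70 50;  python3 - <<'E'
from det import *
p=snap("wrist")
for d in ctrl.find_in(p,"stain_bottle")[:3]:print(np.round(d['bbox'],1).tolist(),round(d['conf'],2))
print([proj(p,(.433+a*.94*.024,.225-a*.34*.024,.03)).round(1) for a in(-1,1)])
E
```

```text
28.0167 now th 49.9 phi 70.2 tcp [0.4357 0.2326 0.0717] -> [0.438  0.2387 0.0678] rot [ 0.002 -0.001 -0.003] shift [-0.11 -0.01  0.75] [  3.  15. -32. -73. -48.  32.] F [-0.9 -0.  -0.5]
[155.8, 133.6, 69.7, 112.0] 0.93
[270.1, 111.3, 81.4, 185.8] 0.86
[array([352.1, 171.4]), array([275.5, 171.7])]
```

>>> {"method": "play_rows", "body": {
  "commands": [
    [[0, 0, 0, -0.1, -0.1, 0.3, 7.6], [0, 0, 0, -0.1, -0.1, 0.6, 7.6], [0, 0, 0, -0.1, -0.1, 0.6, 6], [0, 0, 0, -0.1, -0.1, 0.6, 4], [0, 0, 0, -0.1, -0.1, 0.6, 4], [0, 0, 0, -0.1, -0.1, 0.6, 4], [0, 0, 0, -0.1, -0.1, 0.6, 4], [0, 0, 0, -0.1, -0.1, 0.6, 4]]
  ]
}}

```text
clock: 28.78
tool_pos: [0.4388, 0.2372, 0.0691]
orientation: [179.8, 50.0, -110.2]
force: [-0.6, -0.5, -1.4]
opening: 0.0431
gripper_force: 29.3
```

>>> {"method": "play_rows", "body": {
  "commands": [
    [[0, 0, 0, 0, 0, 0, 4], [0, 0, 0, 0, 0, 0, 4], [0, 0, 0, 0, 0, 0, 4]]
  ]
}}

```text
clock: 29.03
tool_pos: [0.4386, 0.2372, 0.069]
orientation: [179.8, 50.0, -110.2]
force: [-0.5, 0.0, -0.8]
opening: 0.0432
gripper_force: 29.2
```

```bash
python3 gt.py .433 .225 .18 0 70 50
```

```text
29.0333 now th 50.0 phi 70.1 tcp [0.4386 0.2372 0.069 ] -> [0.438  0.2387 0.1678] rot [ 0.001 -0.001 -0.003] shift [-7.64  0.14 -6.26] [  3.  15. -32. -73. -47.  32.] F [-0.5  0.  -0.8]
```

Gripped. Lift by 13 cm, high enough to clear the oil bottle.

>>> {"method": "play_rows", "body": {
  "commands": [
    [[0, 0, 0, -0.4, 0, -0.3, 4], [0, 0, 0, -1.5, 0, -1.3, 4], [0, 0, 0, -3.1, 0, -2.6, 4], [0, 0, 0, -5.4, 0, -4.5, 4], [0, 0, 0, -7.7, 0, -6.4, 4], [0, 0, 0, -9.6, 0, -8.1, 4], [0, 0, 0, -10, 0, -8.4, 4], [0, 0, 0, -10, 0, -8.4, 4]]
  ]
}}

```text
clock: 29.7
tool_pos: [0.4394, 0.2376, 0.2026]
orientation: [-179.8, 50.1, -109.8]
force: [-0.9, 0.4, -1.3]
opening: 0.0433
gripper_force: 29.2
```

```bash
python3 gt.py .4706 -.2485 .2112 0 70 50;  python3 - <<'E'
from det import *
p=snap("scene")
for d in ctrl.find_in(p,"stain_bottle")[:4]:print(np.round(d['bbox'],1).tolist(),round(d['conf'],2))
for X in[(.433,.225,.13),(.433,.225,.274)]:print(proj(p,X))
o=ctrl.get_obs();print(o['opening'],o['gripper_force'])
E
```

```text
29.7 now th 50.1 phi 69.9 tcp [0.4394 0.2376 0.2026] -> [ 0.4756 -0.2348  0.199 ] rot [-0.001  0.002  0.002] shift [ 27.98 -19.53 -32.87] [ 11.  -1. -28. -59. -50.   4.] F [-0.9  0.4 -1.3]
[223.2, 115.5, 22.7, 33.0] 0.79
[230.0, 149.9, 10.8, 30.6] 0.79
[262.6, 161.2, 14.4, 29.8] 0.77
[234.70337917 148.3465826 ]
[230.4626241   91.11542089]
0.04282474052123754 29.22098904804443
```

>>> {"method": "play_rows", "body": {
  "commands": [
    [[0, 0, 0, 0.6, -0.4, -0.7, 4], [0, 0, 0, 1.7, -1.2, -2, 4], [0, 0, 0, 3.4, -2.3, -3.9, 4], [0, 0, 0, 5, -3.5, -5.9, 4], [0, 0, 0, 6.9, -4.8, -8, 4], [0, 0, 0, 8.7, -6, -10.2, 4], [0, 0, 0, 10.5, -7.3, -12.3, 4], [0, 0, 0, 12.3, -8.6, -14.4, 4]]
  ]
}}

```text
clock: 30.47
tool_pos: [0.4542, 0.0282, 0.1961]
orientation: [179.4, 50.0, -110.5]
force: [1.5, 0.2, -1.3]
opening: 0.0427
gripper_force: 29.2
```

>>> {"method": "play_rows", "body": {
  "commands": [
    [[0, 0, 0, 1.8, -1.2, -2.1, 4], [0, 0, 0, 3.6, -2.5, -4.2, 4], [0, 0, 0, 5.4, -3.8, -6.4, 4], [0, 0, 0, 7.2, -5, -8.5, 4], [0, 0, 0, 9, -6.3, -10.6, 4], [0, 0, 0, 10.5, -7.3, -12.3, 4], [0, 0, 0, 11.6, -8.1, -13.7, 4], [0, 0, 0, 12.3, -8.6, -14.4, 4]]
  ]
}}

```text
clock: 31.13
tool_pos: [0.4705, -0.1798, 0.1936]
orientation: [179.4, 50.1, -110.6]
force: [0.6, 0.4, -1.0]
opening: 0.0433
gripper_force: 29.2
```

```bash
python3 gt.py .4706 -.2485 .2112 0 70 50
```

```text
31.1333 now th 50.1 phi 70.1 tcp [ 0.4705 -0.1798  0.1936] -> [ 0.4756 -0.2348  0.199 ] rot [ 0.002  0.001 -0.007] shift [ 2.78 -2.37 -4.18] [-38.  21.  -5. -47. -86.  30.] F [ 0.6  0.4 -1. ]
```

>>> {"method": "play_rows", "body": {
  "commands": [
    [[0, 0, 0, 0.9, -0.8, -1.4, 4], [0, 0, 0, 1.9, -1.6, -2.8, 4], [0, 0, 0, 2.6, -2.2, -3.8, 4], [0, 0, 0, 2.8, -2.4, -4.2, 4], [0, 0, 0, 2.8, -2.4, -4.2, 4], [0, 0, 0, 2.8, -2.4, -4.2, 4]]
  ]
}}

```text
clock: 31.63
tool_pos: [0.476, -0.2323, 0.2006]
orientation: [179.6, 50.1, -110.4]
force: [-0.4, -0.4, -1.4]
opening: 0.0428
gripper_force: 29.2
```

```bash
python3 gt.py .4706 -.2485 .2112 0 70 50;  python3 - <<'E'
from det import *
for n in("scene","wrist","top"):
    p=snap(n)
    for d in ctrl.find_in(p,"stain_bottle")[:2]:print(n,np.round(d['bbox'],1).tolist(),round(d['conf'],2))
    X=np.array([.470,-.247])
    q=np.array([proj(p,(X[0]+.024*np.cos(a),X[1]+.024*np.sin(a),z)) for a in np.linspace(0,6.3,40) for z in(.13,.22)])
    print('pred body',q.min(0).round(1),q.max(0).round(1),'tip',proj(p,(*X,.274)).round(1))
    if n=="wrist":print('recess', [proj(p,(X[0]+.032*np.cos(a),X[1]+.032*np.sin(a),.018)).round(0).tolist() for a in(0,1.57,3.14,4.71)])
    cv2.imwrite(f'pics/q_{n}.png',p['color'][:,:,::-1])
E
```

```text
31.6333 now th 50.1 phi 70.1 tcp [ 0.476  -0.2323  0.2006] -> [ 0.4756 -0.2348  0.199 ] rot [ 0.002  0.001 -0.004] shift [ 0.28 -0.05 -0.09] [-41.  24.   1. -46. -90.  30.] F [-0.4 -0.4 -1.4]
scene [227.8, 151.2, 11.2, 29.4] 0.85
scene [262.6, 160.4, 12.7, 32.2] 0.72
pred body [346.1 179. ] [377.  237.7] tip [364.8 155.5]
wrist [358.9, 205.2, 15.7, 21.1] 0.76
wrist [273.9, 109.2, 81.9, 186.7] 0.56
pred body [267.5  98.1] [362.6 274.8] tip [315.5 392.7]
recess [[279.0, 29.0], [326.0, 50.0], [353.0, 2.0], [299.0, -25.0]]
top [429.8, 217.9, 37.8, 23.4] 0.81
top [173.2, 232.6, 24.5, 16.5] 0.64
pred body [430.  216.9] [467.9 244.1] tip [464.5 227.9]
```

The bottle's position over the large recess agrees in the wrist and top views. Lower it vertically.

>>> {"method": "play_rows", "body": {
  "commands": [
    [[0, 0, 0, 1, 0, 0.5, 4], [0, 0, 0, 2.6, 0, 1.8, 4], [0, 0, 0, 4.5, 0, 3.5, 4], [0, 0, 0, 6.3, 0, 5, 4], [0, 0, 0, 7.5, 0, 6, 4], [0, 0, 0, 7.9, 0, 6.4, 4], [0, 0, 0, 7.9, 0, 6.4, 4], [0, 0, 0, 7.9, 0, 6.4, 4]]
  ]
}}

```text
clock: 32.6
tool_pos: [0.4755, -0.2349, 0.1002]
orientation: [179.8, 50.0, -110.2]
force: [1.1, -0.8, -0.1]
opening: 0.0434
gripper_force: 29.2
```

```bash
python3 gt.py .4706 -.2485 .0882 0 70 50
```

```text
32.6 now th 50.0 phi 70.1 tcp [ 0.4755 -0.2349  0.1002] -> [ 0.4756 -0.2348  0.076 ] rot [ 0.001 -0.001 -0.002] shift [ 1.85 -0.01  1.56] [-41.  31.  -3. -46. -83.  38.] F [ 1.1 -0.8 -0.1]
```

>>> {"method": "play_rows", "body": {
  "commands": [
    [[0, 0, 0, 0.4, 0, 0.3, 4], [0, 0, 0, 0.9, 0, 0.75, 4], [0, 0, 0, 1.4, 0, 1.15, 4], [0, 0, 0, 1.7, 0, 1.4, 4], [0, 0, 0, 1.7, 0, 1.4, 4], [0, 0, 0, 1.7, 0, 1.4, 4]]
  ]
}}

```text
clock: 33.1
tool_pos: [0.4751, -0.2347, 0.0777]
orientation: [179.7, 50.0, -110.3]
force: [0.1, -0.0, -1.2]
opening: 0.0431
gripper_force: 29.2
```

>>> {"method": "play_rows", "body": {
  "commands": [
    [[0, 0, 0, 0.1, 0, 0.1, 4], [0, 0, 0, 0.2, 0, 0.15, 4], [0, 0, 0, 0.2, 0, 0.15, 4]]
  ]
}}

```text
clock: 33.35
tool_pos: [0.4754, -0.2349, 0.0759]
orientation: [179.8, 50.0, -110.2]
force: [0.6, -0.0, 1.9]
opening: 0.043
gripper_force: 29.5
```

Contact came at the expected floor height. Release slowly, then back out along the tool axis.

>>> {"method": "play_rows", "body": {
  "commands": [
    [[0, 0, 0, 0, 0, 0, 4.6], [0, 0, 0, 0, 0, 0, 5], [0, 0, 0, 0, 0, 0, 5.6], [0, 0, 0, 0, 0, 0, 6.4], [0, 0, 0, 0, 0, 0, 7], [0, 0, 0, 0, 0, 0, 7], [0, 0, 0, 0, 0, 0, 7], [0, 0, 0, 0, 0, 0, 7]]
  ]
}}

```text
clock: 34.02
tool_pos: [0.4751, -0.2349, 0.0753]
orientation: [179.8, 50.0, -110.2]
force: [0.1, 0.3, -0.3]
opening: 0.0698
gripper_force: 0.0
```

>>> {"method": "play_rows", "body": {
  "commands": [
    [[0, 0, 0, 0, 0, -0.5, 7], [0, 0, 0, 0, 0, -2, 7], [0, 0, 0, 0, 0, -4, 7], [0, 0, 0, 0, 0, -7, 7], [0, 0, 0, 0, 0, -10, 7], [0, 0, 0, 0, 0, -13, 7], [0, 0, 0, 0, 0, -16, 7], [0, 0, 0, 0, 0, -16, 7]]
  ]
}}

```text
clock: 34.68
tool_pos: [0.432, -0.356, 0.1823]
orientation: [-179.8, 49.6, -110.0]
force: [1.5, -0.6, -0.1]
opening: 0.0699
gripper_force: 0.0
```

Run:
```python
from det import *
def pb(p,X,r,z0,z1):
    q=np.array([proj(p,(X[0]+r*np.cos(a),X[1]+r*np.sin(a),z)) for a in np.linspace(0,6.3,40) for z in(z0,z1)]);m=q.min(0);return np.r_[m,q.max(0)-m].round(1)
for n in("scene","top","wrist"):
    p=snap(n,f'f_{n}.png')
    for k in("stain_bottle","oil_bottle","slide_box","cover_slips","squeeze_bottle","long_cover_box"):
        for d in ctrl.find_in(p,k)[:3]:print(n,k,np.round(d['bbox'],1).tolist(),round(d['conf'],2))
    print('pred stain',pb(p,(.470,-.247),.024,.007,.097),'tip',proj(p,(.47,-.247,.151)).round(1),'oil',pb(p,(.48,-.165),.0125,.007,.052),proj(p,(.48,-.165,.087)).round(1))
print(ctrl.get_obs()['clock'])
```

```text
scene stain_bottle [345.6, 265.1, 24.5, 27.6] 0.94
scene stain_bottle [260.2, 157.2, 14.0, 32.4] 0.76
scene stain_bottle [227.3, 149.0, 13.7, 33.0] 0.67
scene oil_bottle [329.2, 235.7, 11.0, 29.6] 0.63
scene slide_box [388.1, 253.1, 44.6, 26.8] 0.97
scene cover_slips [379.2, 235.8, 14.5, 7.3] 0.6
scene squeeze_bottle [299.5, 132.2, 15.6, 46.9] 0.87
scene squeeze_bottle [258.3, 129.8, 10.8, 53.4] 0.82
scene squeeze_bottle [303.7, 247.3, 37.3, 31.6] 0.19
scene long_cover_box [242.5, 206.3, 24.1, 10.7] 0.57
scene long_cover_box [383.1, 235.5, 13.0, 8.5] 0.3
pred stain [343.2 238.6  28.5  54.6] tip [360.3 220.2] oil [329.9 240.   13.1  25.4] [337.4 228.6]
top stain_bottle [172.7, 231.0, 24.7, 18.4] 0.82
top stain_bottle [415.5, 224.0, 33.6, 22.3] 0.63
top stain_bottle [219.0, 207.8, 22.1, 13.2] 0.58
top oil_bottle [389.5, 228.4, 10.7, 10.5] 0.58
top slide_box [424.7, 165.7, 15.8, 39.8] 0.72
top slide_box [211.9, 147.4, 25.2, 23.7] 0.41
top cover_slips [393.8, 172.8, 13.4, 17.0] 0.68
top squeeze_bottle [184.8, 199.1, 26.3, 18.6] 0.65
top squeeze_bottle [212.1, 145.9, 24.7, 26.2] 0.61
top long_cover_box [259.6, 241.3, 24.7, 29.4] 0.63
top long_cover_box [394.1, 171.2, 13.5, 15.5] 0.56
pred stain [417.  222.   31.7  23.5] tip [444.5 231.8] oil [386.7 224.2  14.1  12.1] [398.  228.8]
wrist stain_bottle [292.9, 116.8, 44.8, 128.4] 0.78
wrist stain_bottle [159.2, 113.8, 116.9, 49.0] 0.72
wrist slide_box [184.3, 126.7, 76.9, 43.2] 0.72
wrist cover_slips [236.1, 171.1, 27.9, 22.7] 0.6
wrist squeeze_bottle [353.8, 272.2, 14.4, 21.1] 0.64
wrist squeeze_bottle [306.9, 271.2, 14.6, 26.5] 0.63
wrist long_cover_box [375.0, 215.8, 32.8, 5.9] 0.46
pred stain [292.4 114.3  45.6  91.3] tip [315.3 246.3] oil [319.2 159.7  18.5  36.6] [329.2 216. ]
35.7333
```

Stain bottle: wrist box (293,117)-(338,245) against a predicted tip at 246 and base at 114. It is upright and fully down, and the look-alikes have not moved. Handing in.

```bash
python3 -c "
from plant import ctrl
print(ctrl.close_job())"
```

```text
the job is handed in; nothing more can be done
None
```

I placed the slide box, square cover glass box, oil bottle and largest stain bottle upright in their tray recesses, left the look-alikes alone, and handed the job in at about 36 s. The two bottles' final seating was checked by detections and contact height, not by eye.

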